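# Latch the filter door of the cobbler's dust extractor

### The job

The filter door of the bench dust extractor is standing ajar on its rubber seal: latch it shut. Hook the wire bail over the keeper on the door's top edge, so that the wire lies under the keeper's hook, then swing the lever back and press it past centre until it is fully home on its stop and the latch holds the door by itself. Do it by feel, never with more than 15 N on the lever or on the wire in the keeper, and leave the tin, the hammer and the jar where they are.

Things in the scene. Friction and masses are not known exactly. Their poses are not given: they have to be found in the camera images.
- dust_extractor: Grey steel bench dust extractor, fixed, 240 (x) by 260 (y) by 150 mm high; round black fan housing 36 mm high on its top at back left, hose stub on its right side. Origin: centre of its underside; own x runs from the door (front, -x) to the back, y to its left, z up. The latch is on the top's middle line (own y = 0) and works in the own x-z plane. The door's top edge is 147 mm up.
- door (a joint): Filter door on the front, hinged along its lower edge. Radians: 0 fully shut; 0.056 at the start (8 mm ajar at keeper height), held there by the springy seal and a check stay. Drawing it shut at the keeper takes 3.5 N to start and 4 N more per mm; latched, it rests near 0.01.
- keeper_seat (a point): Where the middle of the bail's crossbar lies when hooked, on the door's top edge; moves with the door. Keeper plate: its top is 3 mm below this point, 18 mm wide (y), from 12 mm behind (+x) to 13 mm in front (-x) of it. Just behind the point a 3 mm tongue rises from the plate, leaning 26 degrees forward.
- keeper_nose (a point): Front edge of the keeper hook's nose, 4 mm in front (-x) of the seat: a level steel strip 3 mm thick and 18 mm wide, bent forward from the tongue over the seat. Its underside is 6.7 mm above the plate, so the 5 mm wire has 1.7 mm to spare. The crossbar must come down to the plate in front of it (centre 7 to 13 mm in front of the seat), then be drawn back (+x) along the plate under it.
- lever_pivot (a point): Axis of the latch lever, along the extractor's y, fixed 14 mm above its top, level with the keeper seat and behind it (+x) by 44 mm with the door shut, 52 mm at the start.
- lever (a joint): Latch lever (its cam end) about lever_pivot. Radians: 0 closed, handle flat, pointing back (+x), stopped by a rubber pad; grows as the handle rises (1.57 upright) and swings to the door, up to 2.2. Stays where left (0.05 N m). With the bail hooked it takes load below 1.15: about 6 N at 48 mm from the axis at 0.75, falling to 1 N at dead centre, 0.04; then it must still be pressed home and holds.
- lever_root (a point): Where the lever's handle starts: 8 mm from lever_pivot along the lever. The handle is a steel strip 24 mm wide, 3 mm thick, with a small upturned lip 66 mm from the axis; its upper face (facing the door when upright) is meant to lie 8 mm above the axis' level when closed. It is well used and bent at its root, up or down, by as much as 6 degrees, never twice the same and not measured: feel for its end.
- bail (a joint): Wire bail, hinged on the lever 18 mm from lever_pivot towards the handle's end. Radians: 0 straight towards the door with the lever closed; grows as the crossbar rises relative to the lever. Its rise above level, towards the door, is bail minus lever. Stays where it is left (0.013 N m), so it tends to swing along with the lever until it is caught under the hook.
- bail_bar (a point): Middle of the bail's crossbar (along the extractor's y). The bail is a U of 5 mm steel wire, 39 mm wide outside, legs 62 mm long. It can be pinched from above across the legs at the crossbar; the lever then follows. The crossbar can be put 44 to 80 mm from lever_pivot, in the extractor's x-z plane.
- polish_tin_mid (a point): Centre of a closed round metal polish tin, 72 mm across, 24 mm high, loose on the extractor's top at the back right. Leave it alone.
- hammer_mid (a point): A cobbler's hammer, 260 mm long, 26 mm thick, loose on the bench at the extractor's left; point on its handle near mid-length. Leave it alone.
- tack_jar_mid (a point): Middle of a glass jar with a metal cap, 64 mm across, 85 mm high, loose on the bench at the extractor's right. Leave it alone.

How it is judged:
By the outcome, as a careful person would: the job done as asked, in the order asked, and still so for the second after the job is handed in, with the robot touching nothing.
It also fails if it takes over 61 s, if anything falls off the work surface, if the arm or the gripper's body presses on something with over 40 N, if the wrist force passes 120 N, or if a joint passes its speed limit or range.

### The arm

A 6-joint arm with a two-finger parallel gripper is mounted at the origin on the work surface. World frame = base frame: x ahead of the robot, y to its left, z up, the work surface at z = 0. Lengths are in m, angles in rad, forces in N, time in s.
With the tool pointing down it reaches from about 0.35 to 0.975 m from the base axis. Payload 4.9 kg.
Tool frame: the origin (TCP) lies midway between the tips of the shut fingers; the grasp point (between the pads) lies ctrl.grip_depth behind it (ctrl.grip_depth is the distance from the TCP to the grasp point, in m); y points along the fingers, z is the direction in which the jaws open and shut, and the axes are right-handed (so a half turn about y gives the same grasp; the last joint's range is limited). The gripper opens to 85 mm and grips with 20 to 120 N. Pads are 22 mm wide; open, the fingers measure 114 mm over their backs; the gripper's body (76 mm by 85 mm) begins 54 mm behind the grasp point. The pads swing forward as they close: fully open they stand 13 mm farther back than shut.
Start: joints at [-0.119, 0.053, 1.613, -0, 1.476, -0.119], TCP at [0.625, 0, 0.207] pointing down, gripper open.
Joint ranges: [-3.01, 3.01], [-1.01, 2.22], [0.06, 2.58], [-1.02, 4.17], [0.09, 2.62], [-3.14, 3.14]. Speed limits (rad/s): [2.57, 2.57, 3.14, 3.14, 3.14, 3.14].

### API

Orientations are given as a rotation vector (axis times angle).
In Python, from station import ctrl gives the robot as it stands.
- The arm moves only by the tool jog_arm, never from a script. Its argument "moves" is a list of rows, each a list of 6 numbers: the shift along the tool's x, y, z in mm, then the turn, a rotation vector about the tool's x, y, z in rad. In form: [[x, y, z, wx, wy, wz], ...]. A call has 1 to 12 rows; each row shifts and turns the commanded pose from where the row before left it, along the tool's axes as they then stand; what a row does not reach is not made up. A row lasts 1/10 s, in which the tool goes at most 50 mm and 8.59 degrees, less where a joint would pass 70% of its speed; a pose out of reach is approached as far as the arm can. A call is refused whole if a number of a shift passes 50 or a number of a turn 0.15, either way. A call with a gripper value outside its range is refused whole. "grip" is the finger opening in mm, from 0 to 85.4, set as the call begins (left out, the last holds). The fingers move at their own pace and stop on an object; "grip_force" is the grip in N (left out, the last holds). Time passes only in rows, so rows that do not move let the fingers close. It gives the time, the measured TCP pose, the force and the opening at its end, in the units of the state.
- ctrl.get_obs(): the state, without advancing time (a new reading comes with each control period).
- ctrl.get_image(name): name is "scene" or "side" or "wrist"; returns the picture (480x640x3 uint8, red, green, blue); there is no depth.
- ctrl.camera_params(name): a dict with "fx", "fy", "cx", "cy" (pixels), "pose" (4x4, takes a point from camera to world coordinates); the wrist camera has in their place "T_tool_cam" (4x4, takes a point from camera to tool coordinates, whose origin is the TCP and whose axes are the tool frame's). Camera axes: x right, y up, looking along -z (the intrinsics and any distortion apply to the point x, -y, -z); pixel columns grow to the right and rows downward; lengths in m; the calibration is good to about 2 mm. A picture is of the moment at which its call begins: read the wrist's pose just before it. camera_params takes no time and is no camera call.
- ctrl.finish_job(): hands the job in, once; it reports no verdict.
The state is a dict: "t": time; "q": joint angles; "dq": joint speeds; "effort": joint torques, N m; "tool_pos": TCP position; "tool_rot": TCP orientation; "contact_force": force on the tool from outside, world axes, zero at the start; "wrist_torque": the same for the moment, N m; "opening": finger opening in m.
Only numpy, scipy, OpenCV 4.12 (cv2) and the standard library are available. Lean on these libraries where they do the work, as an engineer would, in place of code of your own. Each camera call takes 0.05 s, during which the arm holds its last target. There are 200 camera calls.

## Working session

There is one attempt and no reset: what is moved stays moved. The work goes in short steps, Python scripts to look and compute and a tool call to move; the robot and the scene stay as the last step left them, time stands still between calls to the robot, and variables do not carry over. Pictures are saved under pics/ and viewed, about 8 in all and at most 12, crops included, and the job is handed in when it is done.

Besides the shell and the picture viewer there is one more tool, called by a JSON object that holds its "fn" and its "kwargs", one argument or row to a line. jog_arm: Moves the arm, as the interface text tells. Its arguments: {"type":"object","properties":{"moves":{"type":"array","items":{"type":"array","items":{"type":"number"}}},"grip":{"type":"number"},"grip_force":{"type":"number"}},"required":["moves"]}

```bash
ls; mkdir -p pics; python3 - <<'E'
from station import ctrl
import cv2,numpy as np
print(ctrl.get_obs(), ctrl.grip_depth)
for n in ["scene","side","wrist"]:
    p=ctrl.camera_params(n); print(n,{k:np.round(v,4).tolist() for k,v in p.items()})
    cv2.imwrite(f"pics/{n}0.png",cv2.cvtColor(ctrl.get_image(n),cv2.COLOR_RGB2BGR))
E
```

```text
pics
{'t': 0.0, 'q': array([-1.18982640e-01,  5.33418848e-02,  1.61430495e+00,  1.94487313e-05,
        1.47599498e+00, -1.18978650e-01]), 'dq': array([-0.00037016, -0.00139133,  0.00105152,  0.0002798 , -0.00105583,
        0.00056648]), 'effort': array([ 2.70554956e-04, -3.93670499e+01, -3.70175600e+01, -1.62778279e-04,
        6.93513779e-03, -6.06393527e-06]), 'tool_pos': array([6.24325812e-01, 9.77797029e-05, 2.06165812e-01]), 'tool_rot': array([-1.21049994,  1.21082445, -1.20804899]), 'contact_force': array([ 0.34143185, -0.82359701, -0.22884351]), 'wrist_torque': array([-0.07134453, -0.00881326, -0.00552012]), 'opening': 0.08558908280375242} 0.0187
scene {'fx': 571.4164, 'fy': 571.4164, 'cx': 326.1633, 'cy': 248.2811, 'pose': [[-0.7591, -0.4814, 0.4382, 1.0654], [0.651, -0.5535, 0.5195, 0.6129], [-0.0075, 0.6796, 0.7335, 0.8867], [0.0, 0.0, 0.0, 1.0]]}
side {'fx': 525.3857, 'fy': 525.3857, 'cx': 324.7348, 'cy': 239.5924, 'pose': [[-0.8422, 0.2731, -0.4649, 0.078], [-0.5392, -0.4312, 0.7234, 0.9607], [-0.0029, 0.8599, 0.5104, 0.7432], [0.0, 0.0, 0.0, 1.0]]}
wrist {'fx': 348.7289, 'fy': 348.7289, 'cx': 316.5363, 'cy': 240.7526, 'T_tool_cam': [[0.0013, -0.9626, -0.2709, -0.069], [-0.0009, 0.2709, -0.9626, -0.1662], [1.0, 0.0014, -0.0005, 0.0011], [0.0, 0.0, 0.0, 1.0]]}
```

View pics/scene0.png

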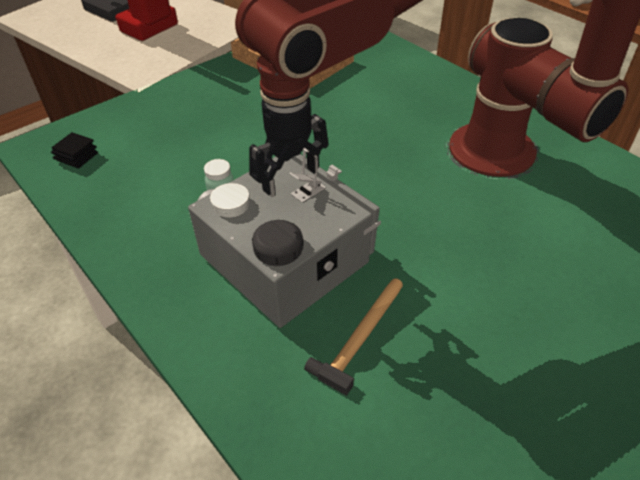

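View pics/side0.png

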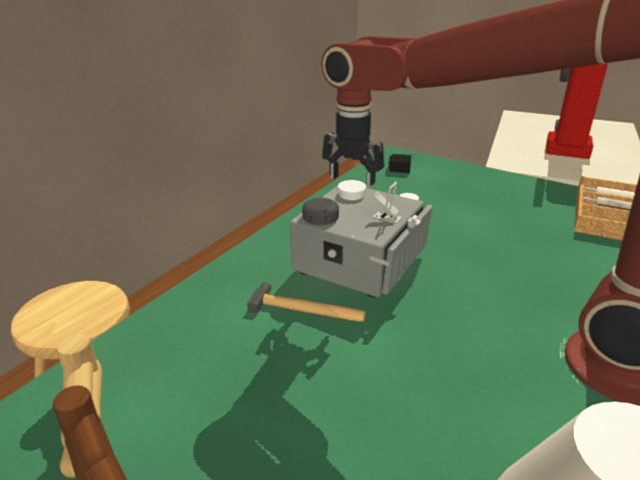

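View pics/wrist0.png

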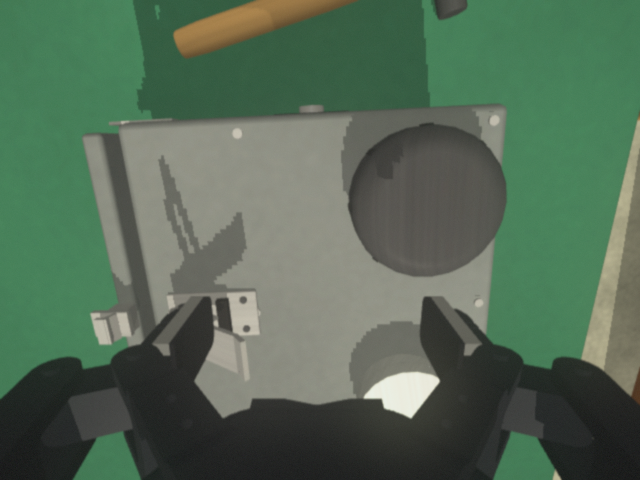

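Scene and side views: the extractor is near (0.65, 0), with the lever and bail standing up by the left finger. In the wrist view the keeper is at about (110,325), the lever base at about (235,310), and the tin is at the back right. I'll raise the tool clear and turn it so the jaws open along y, with the camera on the door side.

{"fn": "jog_arm", "kwargs": {
  "moves": [
    [0, -40, 0, 0, 0, 0],
    [0, -40, 0, 0, 0, 0],
    [0, -40, 0, 0, 0, 0],
    [0, 0, -20, 0, -0.143, 0],
    [0, 0, -20, 0, -0.143, 0],
    [0, 0, 0, 0, -0.143, 0],
    [0, 0, 0, 0, -0.143, 0],
    [0, 0, 0, 0, -0.143, 0],
    [0, 0, 0, 0, -0.143, 0],
    [0, 0, 0, 0, -0.143, 0],
    [0, 0, 0, 0, -0.143, 0]
  ]
}}

```text
t: 1.25
tool_pos: [0.585, -0.0028, 0.3269]
tool_rot: [-1.546, 0.331, -0.329]
contact_force: [0.3, -0.5, -0.0]
opening: 0.0852
```

{"fn": "jog_arm", "kwargs": {
  "moves": [
    [0, 0, 0, 0, -0.143, 0],
    [0, 0, 0, 0, -0.143, 0],
    [0, 0, 0, 0, -0.143, 0],
    [0, 0, 0, 0, 0, 0],
    [0, 0, 0, 0, 0, 0],
    [0, 0, 0, 0, 0, 0]
  ]
}}

```text
t: 1.85
tool_pos: [0.5851, -0.0028, 0.3272]
tool_rot: [-1.571, 0.0, 0.0]
contact_force: [0.4, 0.6, 0.4]
opening: 0.0851
```

```bash
cat > h.py <<'E'
from station import ctrl
import cv2,numpy as np
from scipy.spatial.transform import Rotation as R
def snap(n,tag):
    o=ctrl.get_obs(); im=cv2.cvtColor(ctrl.get_image(n),cv2.COLOR_RGB2BGR)
    cv2.imwrite(f"pics/{tag}.png",im)
    np.savez(f"pics/{tag}.npz",P=pose(n,o)); return im
def pose(n,o):
    p=ctrl.camera_params(n)
    if n!="wrist": return p["pose"]
    T=np.eye(4);T[:3,:3]=R.from_rotvec(o["tool_rot"]).as_matrix();T[:3,3]=o["tool_pos"]
    return T@p["T_tool_cam"]
def ray(n,P,uv):
    p=ctrl.camera_params(n)
    d=np.array([(uv[0]-p["cx"])/p["fx"],-(uv[1]-p["cy"])/p["fy"],-1]); d=P[:3,:3]@d
    return P[:3,3],d/np.linalg.norm(d)
def onz(n,P,uv,z):
    c,d=ray(n,P,uv); return c+d*(z-c[2])/d[2]
def proj(n,P,X):
    p=ctrl.camera_params(n); x=np.linalg.inv(P)@np.append(X,1)
    return np.array([p["cx"]+p["fx"]*x[0]/-x[2],p["cy"]-p["fy"]*x[1]/-x[2]])
def tri(rays):
    A=0;b=0
    for c,d in rays: M=np.eye(3)-np.outer(d,d);A=A+M;b=b+M@c
    X=np.linalg.solve(A,b); return X,[np.linalg.norm((np.eye(3)-np.outer(d,d))@(X-c))*1e3 for c,d in rays]
def st():
    o=ctrl.get_obs(); Rm=R.from_rotvec(o["tool_rot"]).as_matrix()
    print("t",round(o["t"],2),"pos",np.round(o["tool_pos"]*1e3,1),"F",np.round(o["contact_force"],2),"open",round(o["opening"]*1e3,1)); return o,Rm
E
python3 - <<'E'
from h import *
o,Rm=st();print(np.round(Rm,3))
snap("wrist","w1")
s=snap("side","s1");c=snap("scene","c1")
cv2.imwrite("pics/mix.png",np.hstack([cv2.resize(s[160:300,270:450],None,fx=2.2,fy=2.2,interpolation=2),cv2.resize(c[140:280,200:380],None,fx=2.2,fy=2.2,interpolation=2)]))
E
```

```text
t 1.85 pos [585.1  -2.8 327.2] F [0.41 0.63 0.38] open 85.1
[[ 1. -0. -0.]
 [ 0.  0.  1.]
 [-0. -1.  0.]]
```

View pics/w1.png

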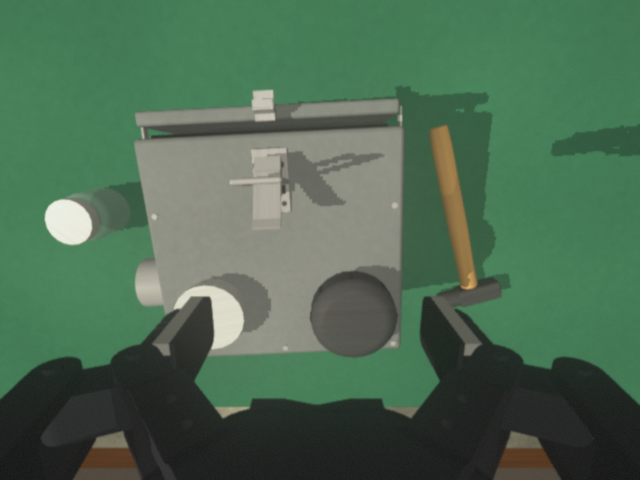

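View pics/mix.png

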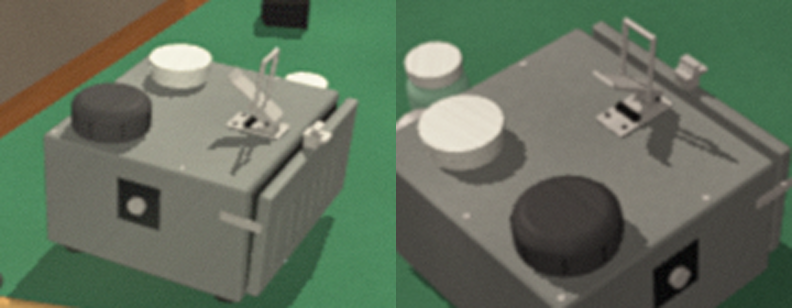

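Wrist view w1: the top plate's corners are at about (136,142), (402,127), (398,347), the keeper at (263,105), and the crossbar runs (231,182)–(281,181). The side and scene crops show the bail standing up and the lever leaning back.

```bash
python3 - <<'E'
from h import *
P={k:np.load(f"pics/{k}.npz")["P"] for k in ["w1","s1","c1"]}
for uv in [(136,142),(402,127),(398,347)]: print(uv,np.round(onz("wrist",P["w1"],uv,.15)*1e3,1))
for uv in [(252,91),(274,91)]: print("nose",np.round(onz("wrist",P["w1"],uv,.1707)*1e3,1))
# crossbar right/left ends
for a,b,c in [((231,182),(396,182.7),(304.5,149)),((281,181),(389,186.4),(317.3,156.8))]:
    X,e=tri([ray("wrist",P["w1"],a),ray("side",P["s1"],b),ray("scene",P["c1"],c)]);print("bar",np.round(X*1e3,1),np.round(e,1))
    X,e=tri([ray("side",P["s1"],b),ray("scene",P["c1"],c)]);print("  2",np.round(X*1e3,1),np.round(e,1),proj("wrist",P["w1"],X))
w=cv2.imread("pics/w1.png");s=cv2.imread("pics/s1.png")
a=cv2.resize(w[80:240,215:355],None,fx=3.5,fy=3.5,interpolation=2)
b=cv2.resize(s[175:255,365:425],(300,400),interpolation=2)
m=np.zeros((560,790,3),np.uint8);m[:,:490]=a;m[:400,490:]=b;cv2.imwrite("pics/mix2.png",m)
E
```

```text
(136, 142) [ 517.1 -173.5  150. ]
(402, 127) [503.9  77.6 150. ]
(398, 347) [738.3  88.5 150. ]
nose [475.2 -57.8 170.7]
nose [475.2 -38.9 170.7]
bar [543.2 -66.  234.6] [2.4 2.1 0.5]
  2 [541.7 -67.2 233.8] [0.3 0.3] [228.5648791  176.53667504]
bar [542.9 -28.8 239.2] [1.7 1.9 0.5]
  2 [541.9 -30.1 238.4] [0.9 0.9] [278.46128478 177.26257385]
```

View pics/mix2.png

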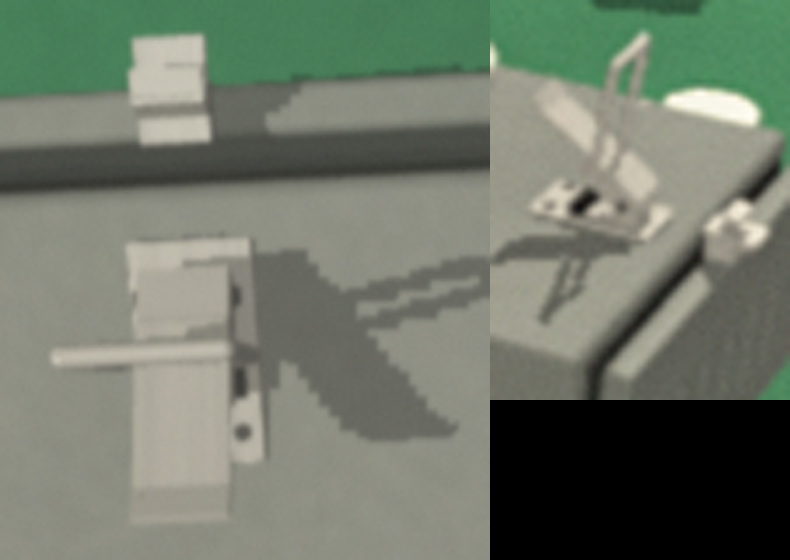

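```bash
python3 - <<'E'
from h import *
P={k:np.load(f"pics/{k}.npz")["P"] for k in ["w1","s1","c1"]}
f=lambda u,v:(215+u/3.5,80+v/3.5)
for n,u,v,z in [("plate front",168,37,.161),("plate back",175,143,.161),("nose front top",168,67,.1707),("nose back",168,102,.1707),("bar L",228,352,.236),("bar R",54,358,.236),("baseplate frontL",249,239,.152),("baseplate backL",263,460,.152),("lever tip",180,521,.2)]:
    print(n,np.round(onz("wrist",P["w1"],f(u,v),z)*1e3,1))
g=lambda u,v:(365+(u-490)/5,175+v/5)
for a,b in [((180,521),(545,90)) , ((180,485),(548,88))]:
    X,e=tri([ray("wrist",P["w1"],f(*a)),ray("side",P["s1"],g(*b))]);print("tip",np.round(X*1e3,1),np.round(e,1))
# keeper nose via side
X,e=tri([ray("wrist",P["w1"],f(205,67)),ray("side",P["s1"],g(766,232))]);print("noseL",np.round(X*1e3,1),np.round(e,1))
E
```

```text
plate front [473.6 -49.7 161. ]
plate back [498.9 -49.  161. ]
nose front top [481.7 -48.6 170.7]
nose back [489.8 -49.  170.7]
bar L [544.5 -29.2 236. ]
bar R [545.7 -65.6 236. ]
baseplate frontL [523.  -31.2 152. ]
baseplate backL [583.7 -28.8 152. ]
lever tip [589.7 -46.  200. ]
tip [585.  -46.2 206. ] [3.4 3.4]
tip [578.8 -44.3 208.5] [0. 0.]
noseL [473.1 -44.3 161.7] [8.4 8.4]
```

The keeper plate and nose edges all put the seat at about (486.5, -49, 164) mm. That puts the pivot at about (538.5, -46.6, 164). The bar is at about (545, -47, 237), 73 mm from the pivot, with a yaw of about 2.9°, which agrees with the 62 mm legs and a lever angle of about 0.67. Next I'll go above the bar and down around its legs.

{"fn": "jog_arm", "kwargs": {
  "moves": [
    [0, 0, 0, 0, -0.05, 0],
    [-14, 0, -14, 0, 0, 0],
    [-14, 0, -14, 0, 0, 0],
    [-14, 0, -14, 0, 0, 0],
    [0, 20, 0, 0, 0, 0],
    [0, 20, 0, 0, 0, 0],
    [0, 20, 0, 0, 0, 0],
    [0, 20, 0, 0, 0, 0],
    [0, 12, 0, 0, 0, 0],
    [0, 0, 0, 0, 0, 0],
    [0, 0, 0, 0, 0, 0],
    [0, 0, 0, 0, 0, 0]
  ],
  "grip": 60
}}

```text
t: 3.2
tool_pos: [0.5462, -0.0471, 0.237]
tool_rot: [-1.571, -0.043, 0.039]
contact_force: [0.2, 0.2, -0.0]
opening: 0.0599
```

```bash
python3 - <<'E'
from h import *
st()
w=snap("wrist","w2");s=snap("side","s2")
m=np.zeros((560,790,3),np.uint8);m[:360,:480]=cv2.resize(w,(480,360));m[:560,480:]=cv2.resize(s[150:256,360:419],(310,560),interpolation=2);cv2.imwrite("pics/mix3.png",m)
E
```

```text
t 3.2 pos [546.2 -47.1 237. ] F [ 0.22  0.21 -0.02] open 59.9
```

View pics/mix3.png

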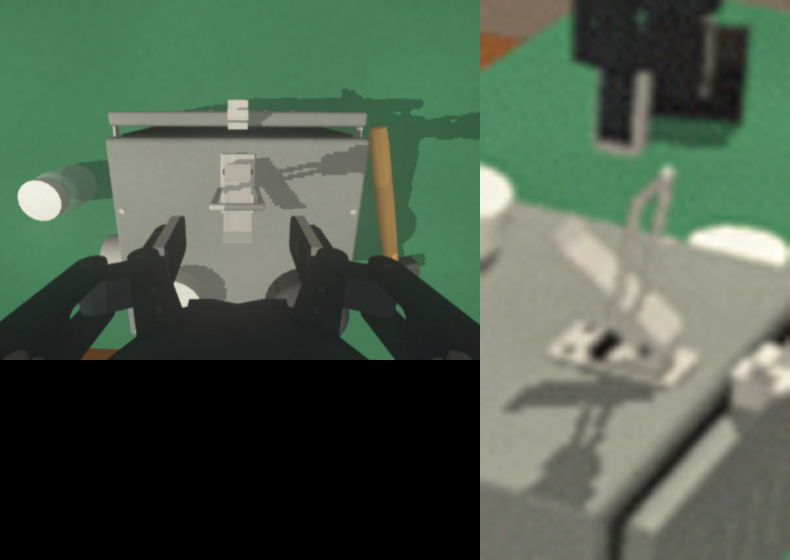

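Mix3: the bar, at about (237,205) in the small wrist view, lies centred between the fingertips at u=173 and u=300. The fingers are still above the bar. Next I'll check the fore-aft offset.

```bash
python3 - <<'E'
from h import *
P=np.load("pics/w2.npz")["P"];w=cv2.imread("pics/w2.png",0)
print(w[255:290,290].tolist())
print(w[255:290,345].tolist())
for v in (268,271,274,277):
  for z in (.232,.237): print(v,z,np.round(onz("wrist",P,(316,v),z)*1e3,1))
print([np.round(proj("wrist",P,np.array(x)),1).tolist() for x in [(.5365,-.0466,.164),(.4865,-.049,.164)]])
E
```

```text
[102, 100, 101, 101, 101, 101, 100, 100, 99, 99, 100, 100, 105, 109, 114, 118, 124, 143, 161, 176, 189, 194, 192, 186, 174, 156, 146, 144, 144, 145, 145, 145, 147, 145, 145]
[106, 103, 102, 101, 100, 101, 102, 101, 100, 101, 99, 99, 100, 98, 98, 99, 109, 119, 128, 135, 142, 143, 142, 135, 129, 130, 138, 145, 145, 145, 145, 145, 145, 145, 148]
268 0.232 [541.8 -47.5 232. ]
268 0.237 [539.9 -47.6 237. ]
271 0.232 [543.5 -47.4 232. ]
271 0.237 [541.6 -47.5 237. ]
274 0.232 [545.1 -47.4 232. ]
274 0.237 [543.2 -47.4 237. ]
277 0.232 [546.8 -47.3 232. ]
277 0.237 [544.8 -47.4 237. ]
[[317.8, 227.3], [318.1, 154.2]]
```

{"fn": "jog_arm", "kwargs": {
  "moves": [
    [-2, 6, 0, 0, 0, 0],
    [0, 6, 0, 0, 0, 0],
    [0, 0, 0, 0, 0, 0]
  ]
}}

```text
t: 3.6
tool_pos: [0.5427, -0.0469, 0.2219]
tool_rot: [-1.57, -0.039, 0.043]
contact_force: [0.2, -0.4, 0.2]
opening: 0.0598
```

{"fn": "jog_arm", "kwargs": {
  "moves": [
    [0, 0, 0, 0, 0, 0],
    [0, 0, 0, 0, 0, 0],
    [0, 0, 0, 0, 0, 0],
    [0, 0, 0, 0, 0, 0],
    [0, 0, 0, 0, 0, 0],
    [0, 0, 0, 0, 0, 0]
  ],
  "grip": 34,
  "grip_force": 20
}}

```text
t: 4.2
tool_pos: [0.5435, -0.0471, 0.2235]
tool_rot: [-1.57, -0.041, 0.041]
contact_force: [0.4, -0.3, -0.3]
opening: 0.0337
```

```bash
python3 - <<'E'
from h import *
st()
w=snap("wrist","w3");s=snap("side","s3")
m=np.zeros((560,790,3),np.uint8);m[:360,:480]=cv2.resize(w[100:400,120:520],(480,360));m[:560,480:]=cv2.resize(s[150:256,360:419],(310,560),interpolation=2);cv2.imwrite("pics/mix4.png",m)
E
```

```text
t 4.2 pos [543.5 -47.1 223.5] F [ 0.38 -0.28 -0.28] open 33.7
```

View pics/mix4.png

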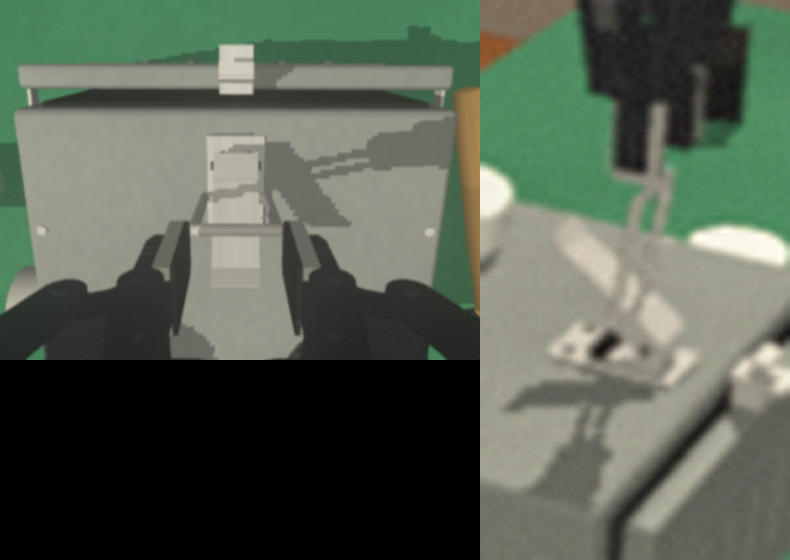

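Mix4: the fingers closed to 33.7 mm just above the bar, so they aren't straddling it and there was no contact. I'll triangulate the bar's height from the three wrist views.

```bash
python3 - <<'E'
from h import *
Ps=[np.load(f"pics/{k}.npz")["P"] for k in ("w1","w2","w3")]
w=cv2.imread("pics/w3.png",0);print(w[280:305,300].tolist())
uv=[(256,181.4),(316,275.8),(317,291.7)]
print(tri([ray("wrist",P,u) for P,u in zip(Ps,uv)]))
print(tri([ray("wrist",P,u) for P,u in zip(Ps[:2],uv)]))
for z in (.225,.23,.235,.24): print(z,[np.round(onz("wrist",P,u,z)*1e3,1).tolist() for P,u in zip(Ps,uv)])
for z in (.225,.23,.235,.24): # width
  print(z,np.linalg.norm(onz("wrist",Ps[2],(278.3,291.7),z)-onz("wrist",Ps[2],(355.8,291.7),z)))
# finger tip height in side view
P=np.load("pics/s3.npz")["P"]
for zz in (175,185): 
  c,d=ray("side",P,(360+(640-480)/5.25,150+zz/5.283)); k=(.5435-c[0])/d[0]; print("x-plane hit",np.round((c+k*d)*1e3,1))
E
```

```text
[181, 180, 181, 181, 179, 171, 143, 125, 129, 135, 142, 148, 146, 142, 137, 135, 148, 168, 178, 181, 180, 179, 180, 180, 181]
(array([ 0.54515989, -0.04702736,  0.23468059]), [np.float64(0.05329138893647255), np.float64(0.32817902842025537), np.float64(0.35978199821221163)])
(array([ 0.5453237 , -0.04726535,  0.23395015]), [np.float64(0.08601348342593157), np.float64(0.08601348342583225)])
0.225 [[546.2, -48.7, 225.0], [548.9, -47.2, 225.0], [549.5, -46.4, 225.0]]
0.23 [[545.7, -47.9, 230.0], [546.9, -47.3, 230.0], [547.3, -46.6, 230.0]]
0.235 [[545.2, -47.0, 235.0], [545.0, -47.4, 235.0], [545.1, -46.7, 235.0]]
0.24 [[544.6, -46.2, 240.0], [543.0, -47.4, 240.0], [542.8, -46.8, 240.0]]
0.225 0.039673248983626466
0.23 0.038468600557697956
0.235 0.03726395213176945
0.24 0.036059303705840935
x-plane hit [543.5 -41.4 242.5]
x-plane hit [543.5 -42.1 237.5]
```

The bar is at z≈235 and the fingertips are about 5–10 mm above it. I'll open, go 16 mm lower and pinch again.

{"fn": "jog_arm", "kwargs": {
  "moves": [
    [0, 0, 0, 0, 0, 0],
    [0, 0, 0, 0, 0, 0],
    [0, 0, 0, 0, 0, 0],
    [2, 6, 0, 0, 0, 0],
    [0, 5, 0, 0, 0, 0],
    [0, 5, 0, 0, 0, 0],
    [0, 0, 0, 0, 0, 0]
  ],
  "grip": 60
}}

```text
t: 5.0
tool_pos: [0.5447, -0.0468, 0.2058]
tool_rot: [-1.57, -0.039, 0.043]
contact_force: [0.2, -0.5, -0.0]
opening: 0.0601
```

{"fn": "jog_arm", "kwargs": {
  "moves": [
    [0, 0, 0, 0, 0, 0],
    [0, 0, 0, 0, 0, 0],
    [0, 0, 0, 0, 0, 0],
    [0, 0, 0, 0, 0, 0],
    [0, 0, 0, 0, 0, 0],
    [0, 0, 0, 0, 0, 0]
  ],
  "grip": 34,
  "grip_force": 20
}}

```text
t: 5.6
tool_pos: [0.5456, -0.0471, 0.2076]
tool_rot: [-1.571, -0.041, 0.041]
contact_force: [0.4, -1.0, 0.3]
opening: 0.0369
```

```bash
python3 - <<'E'
from h import *
st()
w=snap("wrist","w4");s=snap("side","s4")
m=np.zeros((560,790,3),np.uint8);m[:360,:480]=cv2.resize(w[100:400,120:520],(480,360));m[:560,480:]=cv2.resize(s[150:256,360:419],(310,560),interpolation=2);cv2.imwrite("pics/mix5.png",m)
E
```

```text
t 5.6 pos [545.6 -47.1 207.6] F [ 0.37 -0.97  0.26] open 36.9
```

View pics/mix5.png

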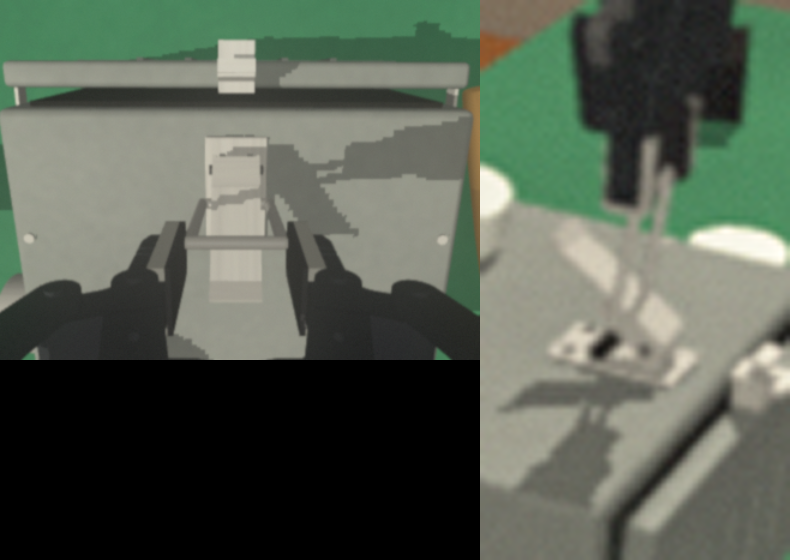

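Mix5: the pads now overlap the leg ends, the fingers stopped at 36.9 mm, and the bar sits between the tips at (237,242). It is pinched about 27 mm above the TCP. I'll carry it along an arc toward the door.

{"fn": "jog_arm", "kwargs": {
  "moves": [
    [-6, 0.5, 0, 0, 0, 0],
    [-6, 0.5, 0, 0, 0, 0],
    [-6, 1, 0, 0, 0, 0],
    [-6, 1.5, 0, 0, 0, 0],
    [0, 0, 0, 0, 0, 0]
  ]
}}

```text
t: 6.2
tool_pos: [0.5206, -0.0482, 0.2038]
tool_rot: [-1.57, -0.04, 0.041]
contact_force: [1.4, -1.4, -1.9]
opening: 0.037
```

{"fn": "jog_arm", "kwargs": {
  "moves": [
    [-7.5, 3, 0, 0, 0, 0],
    [-7.5, 3.5, 0, 0, 0, 0],
    [-7.5, 4, 0, 0, 0, 0],
    [-6, 6, 0, 0, 0, 0],
    [-6, 6, 0, 0, 0, 0],
    [-6, 6, 0, 0, 0, 0],
    [0, 0, 0, 0, 0, 0],
    [0, 0, 0, 0, 0, 0]
  ]
}}

```text
t: 7.0
tool_pos: [0.4803, -0.0501, 0.175]
tool_rot: [-1.57, -0.04, 0.042]
contact_force: [0.3, -0.1, -0.1]
opening: 0.034
```

{"fn": "jog_arm", "kwargs": {
  "moves": [
    [-1.5, 4, 0, 0, 0, 0],
    [-1.5, 4, 0, 0, 0, 0],
    [-1.5, 4, 0, 0, 0, 0],
    [0, 0, 0, 0, 0, 0],
    [0, 0, 0, 0, 0, 0]
  ]
}}

```text
t: 7.5
tool_pos: [0.4764, -0.0505, 0.1632]
tool_rot: [-1.57, -0.041, 0.041]
contact_force: [1.2, 0.0, 0.7]
opening: 0.034
```

```bash
python3 - <<'E'
from h import *
st()
w=snap("wrist","w5");s=snap("side","s5")
m=np.zeros((560,790,3),np.uint8);m[:400,:480]=cv2.resize(w[100:350,170:470],(480,400),interpolation=2);m[:560,480:]=cv2.resize(s[175:270,380:433],(310,560),interpolation=2);cv2.imwrite("pics/mix6.png",m)
E
```

```text
t 7.5 pos [476.4 -50.5 163.2] F [1.24 0.   0.66] open 34.0
```

View pics/mix6.png

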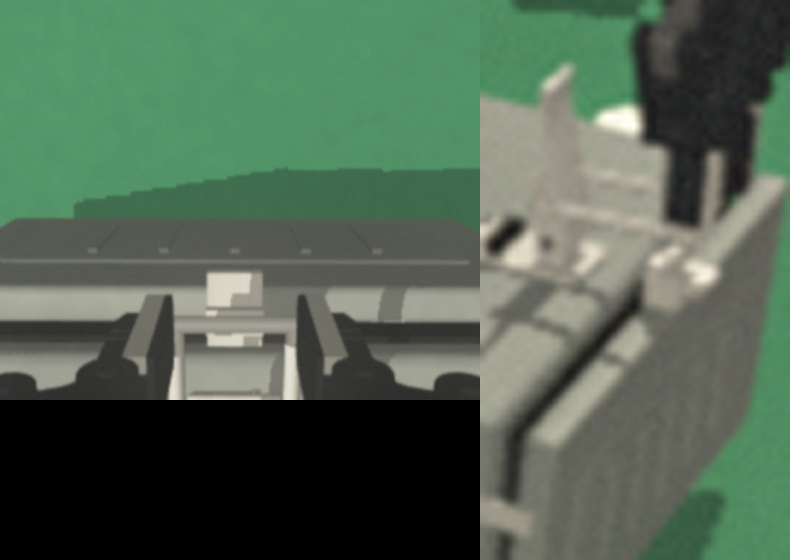

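Mix6: the lever is now upright, but the fingers closed to 34 mm, so the legs slipped out. The bar now lies just below the fingertips, at (236,325) in the wrist crop and near the keeper. I'll locate it.

```bash
python3 - <<'E'
from h import *
P=np.load("pics/w5.npz")["P"];w=cv2.imread("pics/w5.png",0)
for u in (290,344): print(u,w[285:325,u].tolist())
r=w[303];print(r[265:375].tolist())
Q=np.load("pics/s5.npz")["P"]
print(tri([ray("wrist",P,(355,302)),ray("side",Q,(417.6,214.9))]))
piv=np.array([.5385,-.0466,.164])
for z in (.166,.17,.174,.178,.182):
  X=onz("wrist",P,(317,302),z); print(z,np.round((X-piv)*1e3,1),"r",np.hypot(X[0]-piv[0],z-piv[2])*1e3,"w",np.linalg.norm(onz("wrist",P,(278.5,302),z)-onz("wrist",P,(356,302),z))*1e3)
  Y=np.array([X[0],-.029,z]);print("   side px",proj("side",Q,Y))
E
```

```text
290 [171, 171, 170, 170, 170, 169, 169, 167, 166, 166, 164, 157, 137, 128, 136, 145, 151, 158, 163, 159, 153, 146, 133, 101, 72, 64, 67, 67, 72, 80, 89, 91, 94, 94, 99, 108, 119, 129, 137, 142]
344 [119, 119, 119, 119, 118, 118, 117, 118, 118, 119, 118, 116, 118, 124, 134, 143, 150, 157, 161, 159, 154, 149, 136, 107, 77, 67, 67, 68, 72, 79, 88, 91, 92, 95, 102, 109, 115, 115, 116, 116]
[110, 103, 77, 58, 56, 54, 57, 52, 55, 55, 54, 54, 61, 99, 148, 161, 162, 163, 162, 162, 161, 162, 163, 163, 163, 163, 163, 162, 163, 163, 163, 164, 163, 163, 164, 163, 164, 163, 162, 164, 164, 163, 164, 163, 164, 163, 164, 164, 163, 163, 164, 163, 163, 163, 163, 164, 163, 164, 163, 164, 165, 163, 162, 163, 163, 164, 164, 163, 163, 162, 163, 163, 163, 163, 164, 165, 162, 163, 163, 161, 162, 161, 162, 161, 162, 161, 162, 162, 162, 148, 102, 63, 55, 55, 52, 55, 53, 52, 52, 55, 59, 76, 102, 111, 111, 110, 112, 110, 109, 110]
(array([ 0.47187482, -0.03391673,  0.18706925]), [np.float64(4.213956193405668), np.float64(4.213956193405719)])
0.166 [-51.  -3.   2.] r 51.02881566025452 w 39.69529741091518
   side px [408.05958343 221.13043275]
0.17 [-52.9  -3.1   6. ] r 53.25332097606797 w 38.72339743962895
   side px [408.96947775 219.80717757]
0.174 [-54.8  -3.2  10. ] r 55.74316767623306 w 37.751497468342706
   side px [409.88384321 218.47742006]
0.178 [-56.8  -3.3  14. ] r 58.464465023549 w 36.77959749705648
   side px [410.80271283 217.14111216]
0.182 [-58.7  -3.4  18. ] r 61.38643969727809 w 35.80769752577023
   side px [411.72611997 215.79820536]
```

```bash
python3 - <<'E'
from h import *
s=cv2.imread("pics/s5.png");Q=np.load("pics/s5.npz")["P"]
c=snap("scene","c5");C=np.load("pics/c5.npz")["P"]
def mk(im,n,P,x0,y0,w,h,f):
    o=cv2.resize(im[y0:y0+h,x0:x0+w],None,fx=f,fy=f,interpolation=2)
    for X,Z,col in ((-61.6,188,(0,0,255)),(-58.7,182,(255,0,0))):
        for dy in (-19,19):
            p=np.array([.5385+X*1e-3-.0506*dy*1e-3,-.0466+(X*.0506+dy)*1e-3,Z*1e-3]);u=(proj(n,P,p)-[x0,y0]+.5)*f
            cv2.circle(o,tuple(int(v) for v in u),3,col,1)
    return o
a=mk(s,"side",Q,385,180,40,50,11);b=mk(c,"scene",C,295,140,35,50,10)
m=np.zeros((560,800,3),np.uint8);m[:550,:440]=a;m[:500,445:795]=b;cv2.imwrite("pics/mix7.png",m)
E
```

View pics/mix7.png

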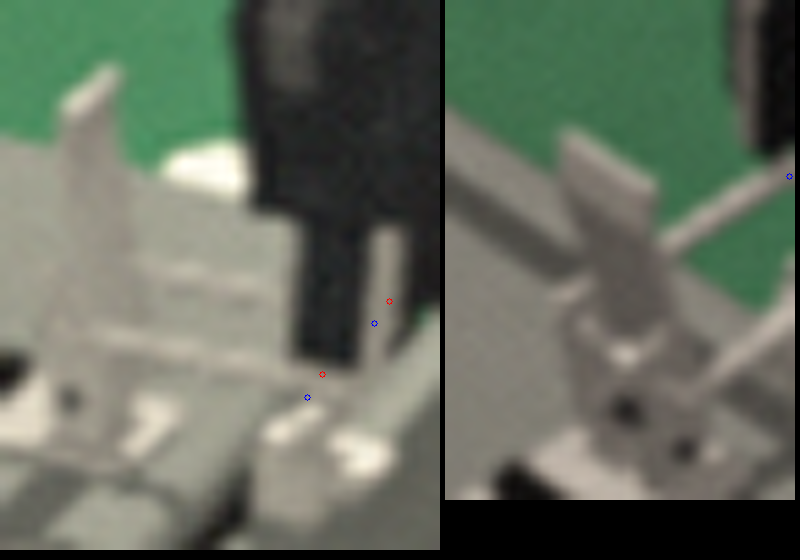

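Mix7: the near leg runs unobstructed just under the left fingertip, from (100,330) to about (345,378). So the bar is below the tips, pushed down by them and not pinched. I'll use the lever tip to get the lever angle and solve the linkage.

```bash
python3 - <<'E'
from h import *
Q=np.load("pics/s5.npz")["P"];C=np.load("pics/c5.npz")["P"];W=np.load("pics/w5.npz")["P"]
piv=np.array([.5385,-.0466,.164]);e=np.array([.9987,.0506,0])
X,r=tri([ray("side",Q,(393.2,188)),ray("scene",C,(311.5,155.5))]);d=X-piv
print("lip",np.round(X*1e3,1),r,"rel",d@e*1e3,d[2]*1e3,"ang",np.degrees(np.arctan2(d[2],d@e)))
from scipy.optimize import brentq
for th in np.radians([75,80,85,90,95,100]):
  h=18*np.array([np.cos(th),np.sin(th)])
  # bar on wrist ray row 302
  def bar(z): 
    x=onz("wrist",W,(317,302),z*1e-3+.164)-piv; return np.array([x@e*1e3,z])
  try:
    z=brentq(lambda z:np.linalg.norm(bar(z)-h)-62,-5,60);b=bar(z)
    p=piv+e*b[0]*1e-3+np.array([0,0,b[1]*1e-3])+.0195*np.array([-.0506,.9987,0])
    print(np.degrees(th),np.round(b,1),"r",np.hypot(*b),"side end px crop",(proj("side",Q,p)-[385,180]+.5)*11)
  except Exception as ex: print(th,ex)
E
```

```text
lip [539.7 -49.5 227.9] [np.float64(0.17781083096288222), np.float64(0.17781083096295336)] rel 1.0542821851622726 63.90433665061454 ang 89.05483034019267
75.0 [-57.3  14.9] r 59.19780478710665 side end px crop [298.18572817 409.97531065]
80.0 [-58.9  18.2] r 61.616739471333936 side end px crop [306.69927536 397.69609393]
85.0 [-60.3  21.2] r 63.9704177989142 side end px crop [314.64694624 386.23304909]
90.0 [-61.7  24.1] r 66.22745680079862 side end px crop [322.02483689 375.59180681]
95.0 [-63.   26.7] r 68.3614009682069 side end px crop [328.82346479 365.78604389]
100.0 [-64.1  29. ] r 70.35033140812557 side end px crop [335.03176654 356.83171721]
```

{"fn": "jog_arm", "kwargs": {
  "moves": [
    [0, -2, 0, 0, 0, 0],
    [0, 0, 0, 0, 0, 0],
    [0, 0, 0, 0, 0, 0],
    [0, 0, 0, 0, 0, 0],
    [3, 4, 0, 0, 0, 0],
    [0, 4, 0, 0, 0, 0],
    [0, 4, 0, 0, 0, 0],
    [0, 0, 0, 0, 0, 0]
  ],
  "grip": 60
}}

```text
t: 8.45
tool_pos: [0.4789, -0.0502, 0.1522]
tool_rot: [-1.57, -0.04, 0.043]
contact_force: [0.6, -0.1, -0.2]
opening: 0.0606
```

{"fn": "jog_arm", "kwargs": {
  "moves": [
    [0, 0, 0, 0, 0, 0],
    [0, 0, 0, 0, 0, 0],
    [0, 0, 0, 0, 0, 0],
    [0, 0, 0, 0, 0, 0],
    [0, 0, 0, 0, 0, 0],
    [0, 0, 0, 0, 0, 0]
  ],
  "grip": 34,
  "grip_force": 24
}}

```text
t: 9.05
tool_pos: [0.4795, -0.0505, 0.1535]
tool_rot: [-1.571, -0.041, 0.041]
contact_force: [-0.6, -0.6, -0.4]
opening: 0.0373
```

```bash
python3 - <<'E'
from h import *
st()
w=snap("wrist","w6");s=snap("side","s6")
P=np.load("pics/w6.npz")["P"];g=cv2.cvtColor(w,cv2.COLOR_BGR2GRAY)
for u in (290,344): print(u,g[290:340,u].tolist())
E
```

```text
t 9.05 pos [479.5 -50.5 153.5] F [-0.58 -0.61 -0.44] open 37.3
290 [171, 172, 172, 170, 168, 168, 168, 165, 164, 159, 140, 132, 138, 145, 151, 159, 164, 162, 157, 151, 140, 118, 87, 69, 65, 67, 71, 79, 89, 92, 92, 93, 96, 101, 109, 123, 133, 141, 145, 149, 152, 155, 158, 159, 161, 162, 161, 162, 162, 163]
344 [119, 121, 120, 120, 118, 118, 120, 121, 120, 118, 118, 125, 136, 144, 150, 157, 163, 164, 157, 152, 145, 131, 98, 73, 65, 67, 68, 79, 90, 92, 93, 95, 99, 107, 114, 123, 127, 124, 121, 120, 119, 120, 121, 119, 120, 120, 123, 124, 122, 121]
```

```bash
python3 - <<'E'
from h import *
W=[np.load(f"pics/w{k}.npz")["P"] for k in (5,6)]
print(tri([ray("wrist",W[0],(317,302.6)),ray("wrist",W[1],(317,306.3))]))
piv=np.array([.5385,-.0466,.164])
for z in (.174,.18,.184,.188): print(z,[np.round((onz("wrist",p,(317,v),z)-piv)[0]*1e3,1) for p,v in zip(W,(302.6,306.3))])
g=cv2.imread("pics/w6.png",0);print(g[305,265:290].tolist(),g[305,340:375].tolist())
E
```

```text
(array([ 0.47227384, -0.05049095,  0.19822902]), [np.float64(0.0641802397748691), np.float64(0.06418023977488227)])
0.174 [np.float64(-54.5), np.float64(-54.2)]
0.18 [np.float64(-57.4), np.float64(-57.2)]
0.184 [np.float64(-59.4), np.float64(-59.2)]
0.188 [np.float64(-61.3), np.float64(-61.1)]
[53, 53, 52, 49, 53, 52, 56, 88, 132, 147, 153, 156, 156, 157, 156, 157, 158, 158, 157, 156, 156, 157, 157, 157, 159] [155, 156, 156, 156, 156, 157, 156, 156, 155, 155, 156, 156, 156, 155, 156, 155, 154, 154, 151, 148, 134, 91, 58, 52, 51, 51, 52, 52, 51, 53, 57, 72, 98, 109, 111]
```

The pads stopped at 37.3 mm, so the wire is held, with the bar at z≈183. I'll go 3 mm forward to be about 10 mm in front of the seat, then down most of the way.

{"fn": "jog_arm", "kwargs": {
  "moves": [
    [-1.5, 0, 0, 0, 0, 0],
    [-1.5, 0, 0, 0, 0, 0],
    [0, 2, 0, 0, 0, 0],
    [0, 2, 0, 0, 0, 0],
    [0, 2, 0, 0, 0, 0],
    [0, 2, 0, 0, 0, 0],
    [0, 0, 0, 0, 0, 0],
    [0, 0, 0, 0, 0, 0]
  ]
}}

```text
t: 9.95
tool_pos: [0.4767, -0.0506, 0.1455]
tool_rot: [-1.571, -0.041, 0.041]
contact_force: [2.2, -0.2, 1.3]
opening: 0.0372
```

```bash
python3 - <<'E'
from h import *
st()
w=snap("wrist","w7")
g=cv2.cvtColor(w,cv2.COLOR_BGR2GRAY)
for u in (288,309,316,323,344): print(u,g[255:325,u].tolist())
E
```

```text
t 9.95 pos [476.7 -50.6 145.5] F [ 2.22 -0.23  1.29] open 37.2
288 [88, 89, 89, 90, 89, 90, 89, 90, 90, 89, 90, 90, 91, 90, 91, 95, 107, 116, 112, 99, 91, 89, 89, 89, 89, 92, 91, 90, 89, 89, 90, 91, 93, 92, 95, 106, 119, 136, 147, 155, 163, 170, 173, 174, 168, 151, 135, 133, 142, 148, 154, 162, 165, 161, 155, 149, 145, 146, 141, 116, 79, 60, 56, 55, 57, 55, 56, 56, 58, 62]
309 [90, 88, 87, 88, 87, 88, 88, 88, 88, 89, 87, 88, 87, 89, 90, 94, 106, 115, 112, 100, 93, 92, 93, 91, 93, 101, 109, 120, 137, 152, 157, 158, 156, 157, 157, 157, 156, 157, 157, 157, 158, 156, 158, 158, 152, 140, 129, 134, 141, 148, 155, 163, 167, 163, 158, 151, 145, 143, 151, 156, 157, 156, 158, 157, 170, 200, 215, 217, 216, 216]
316 [88, 87, 88, 88, 87, 87, 89, 91, 100, 112, 115, 106, 95, 92, 88, 92, 102, 111, 111, 99, 90, 90, 92, 91, 93, 100, 111, 119, 138, 153, 156, 158, 158, 158, 158, 158, 157, 157, 157, 158, 157, 157, 159, 157, 154, 139, 131, 134, 140, 148, 156, 163, 166, 161, 158, 153, 145, 142, 151, 156, 157, 157, 158, 157, 170, 200, 215, 216, 215, 216]
323 [90, 88, 87, 88, 89, 90, 89, 88, 89, 88, 88, 88, 89, 89, 89, 92, 102, 112, 110, 98, 91, 88, 90, 87, 91, 99, 110, 119, 138, 154, 157, 158, 158, 158, 158, 157, 158, 158, 158, 158, 157, 158, 157, 158, 155, 139, 130, 134, 141, 149, 155, 162, 166, 162, 157, 151, 144, 144, 150, 156, 157, 158, 157, 159, 171, 201, 214, 215, 216, 216]
344 [85, 87, 85, 88, 87, 87, 88, 88, 87, 88, 87, 89, 87, 89, 89, 91, 101, 113, 113, 101, 92, 89, 87, 90, 90, 90, 90, 91, 92, 92, 90, 91, 90, 91, 91, 97, 103, 111, 113, 117, 118, 120, 121, 121, 119, 118, 122, 130, 142, 147, 155, 161, 165, 164, 158, 152, 143, 128, 115, 98, 72, 59, 57, 59, 59, 56, 56, 56, 59, 62]
```

```bash
python3 - <<'E'
from h import *
P=np.load("pics/w7.npz")["P"];piv=np.array([.5385,-.0466,.164]);e=np.array([.9987,.0506,0])
f=lambda v,z:round((onz("wrist",P,(317,v),z)-piv)@e*1e3,1)
print("plate front",f(283.3,.161),"front lower edge",f(280.5,.158))
print("bar",[(z,f(306.8,z)) for z in (.168,.172,.175,.178)])
print("edge 319.5 at nose top",f(319.5,.1707),"plate",f(319.5,.161))
print("pred nose row",[proj("wrist",P,piv+e*x+np.array([0,0,z-.164])) for x,z in ((-.056,.1707),(-.056,.1677),(-.0465,.1707),(-.065,.161),(-.040,.161))])
E
```

```text
plate front -66.4 front lower edge -66.6
bar [(0.168, np.float64(-57.9)), (0.172, np.float64(-59.9)), (0.175, np.float64(-61.4)), (0.178, np.float64(-62.9))]
edge 319.5 at nose top -53.0 plate -47.7
pred nose row [array([318.276504  , 313.41956634]), array([318.24279338, 310.29814311]), array([318.24247333, 332.3732947 ]), array([318.20157291, 286.09282611]), array([318.12090534, 333.79993915])]
```

The keeper plate's front edge now reads -66.4 from the pivot, which puts the seat at about -53.4. I'll go 2 mm further forward, then feel downward.

{"fn": "jog_arm", "kwargs": {
  "moves": [
    [-2, 0, 0, 0, 0, 0],
    [0, 2, 0, 0, 0, 0],
    [0, 2, 0, 0, 0, 0],
    [0, 2, 0, 0, 0, 0],
    [0, 0, 0, 0, 0, 0],
    [0, 0, 0, 0, 0, 0]
  ]
}}

```text
t: 10.6
tool_pos: [0.4741, -0.0507, 0.139]
tool_rot: [-1.57, -0.04, 0.042]
contact_force: [1.3, 0.0, 1.0]
opening: 0.0376
```

```bash
python3 - <<'E'
from h import *
st()
w=snap("wrist","w8")
g=cv2.cvtColor(w,cv2.COLOR_BGR2GRAY)
for u in (288,316,344): print(u,g[270:340,u].tolist())
P=np.load("pics/w8.npz")["P"];piv=np.array([.5385,-.0466,.164]);e=np.array([.9987,.0506,0])
f=lambda v,z:round((onz("wrist",P,(317,v),z)-piv)@e*1e3,1)
print([(v,f(v,.161)) for v in range(280,305,4)])
print([(v,f(v,.169)) for v in range(296,325,4)])
E
```

```text
t 10.6 pos [474.1 -50.7 139. ] F [1.25 0.02 1.01] open 37.6
288 [87, 88, 90, 90, 89, 90, 91, 90, 94, 103, 114, 112, 98, 90, 89, 89, 88, 89, 90, 91, 90, 89, 91, 89, 91, 90, 92, 93, 91, 94, 103, 111, 122, 134, 142, 149, 158, 165, 167, 161, 156, 148, 145, 155, 167, 171, 171, 170, 169, 168, 168, 165, 163, 156, 142, 103, 67, 56, 56, 58, 57, 57, 57, 56, 61, 66, 67, 68, 69, 76]
316 [95, 109, 117, 114, 103, 92, 90, 90, 94, 102, 112, 114, 101, 92, 90, 89, 90, 90, 89, 91, 97, 108, 113, 122, 143, 155, 156, 158, 158, 157, 154, 139, 131, 135, 144, 149, 158, 167, 165, 162, 157, 151, 143, 147, 154, 158, 159, 157, 148, 128, 121, 128, 147, 155, 158, 157, 157, 170, 201, 214, 218, 217, 218, 217, 216, 216, 216, 216, 215, 206]
344 [88, 88, 88, 89, 89, 89, 87, 89, 91, 100, 112, 114, 101, 91, 88, 90, 88, 90, 89, 90, 89, 92, 92, 92, 92, 91, 92, 91, 93, 92, 97, 103, 120, 131, 143, 149, 156, 163, 164, 162, 156, 151, 141, 129, 122, 120, 121, 121, 121, 123, 123, 121, 122, 117, 107, 86, 66, 57, 61, 59, 58, 58, 58, 60, 62, 67, 68, 70, 71, 78]
[(280, np.float64(-73.2)), (284, np.float64(-71.3)), (288, np.float64(-69.4)), (292, np.float64(-67.5)), (296, np.float64(-65.5)), (300, np.float64(-63.6)), (304, np.float64(-61.6))]
[(296, np.float64(-69.2)), (300, np.float64(-67.3)), (304, np.float64(-65.5)), (308, np.float64(-63.6)), (312, np.float64(-61.7)), (316, np.float64(-59.8)), (320, np.float64(-57.9)), (324, np.float64(-55.9))]
```

The plate is visible both in front of the bar (rows 294–300) and behind it (313–318), and the nose face is at row 320. The bar is therefore about 10 mm in front of the seat. I'll continue down gently.

{"fn": "jog_arm", "kwargs": {
  "moves": [
    [0, 1.5, 0, 0, 0, 0],
    [0, 1.5, 0, 0, 0, 0],
    [0, 0, 0, 0, 0, 0],
    [0, 0, 0, 0, 0, 0]
  ]
}}

```text
t: 11.05
tool_pos: [0.4745, -0.0507, 0.1364]
tool_rot: [-1.57, -0.041, 0.041]
contact_force: [1.0, -0.3, 2.9]
opening: 0.0372
```

{"fn": "jog_arm", "kwargs": {
  "moves": [
    [0, 1, 0, 0, 0, 0],
    [0, 0, 0, 0, 0, 0],
    [0, 0, 0, 0, 0, 0]
  ]
}}

```text
t: 11.35
tool_pos: [0.4747, -0.0507, 0.1355]
tool_rot: [-1.57, -0.041, 0.041]
contact_force: [1.3, -0.5, 2.7]
opening: 0.037
```

{"fn": "jog_arm", "kwargs": {
  "moves": [
    [0, 1, 0, 0, 0, 0],
    [0, 0, 0, 0, 0, 0],
    [0, 0, 0, 0, 0, 0]
  ]
}}

```text
t: 11.65
tool_pos: [0.4747, -0.0507, 0.1345]
tool_rot: [-1.57, -0.041, 0.041]
contact_force: [2.8, 0.3, 2.9]
opening: 0.0373
```

```bash
python3 - <<'E'
from h import *
st()
w=snap("wrist","w9")
g=cv2.cvtColor(w,cv2.COLOR_BGR2GRAY)
for u in (288,316,344): print(u,g[285:340,u].tolist())
P=np.load("pics/w9.npz")["P"];piv=np.array([.5385,-.0466,.164]);e=np.array([.9987,.0506,0])
f=lambda v,z:round((onz("wrist",P,(317,v),z)-piv)@e*1e3,1)
print([(v,f(v,.161),f(v,.1635),f(v,.168)) for v in range(295,330,3)])
print(g[308,262:285].tolist(),g[308,350:375].tolist())
E
```

```text
t 11.65 pos [474.7 -50.7 134.5] F [2.83 0.25 2.86] open 37.3
288 [93, 89, 90, 89, 89, 89, 90, 91, 90, 89, 88, 90, 89, 91, 90, 90, 96, 111, 125, 136, 146, 153, 160, 163, 163, 159, 153, 148, 151, 165, 173, 175, 174, 172, 170, 171, 169, 168, 168, 166, 165, 160, 150, 126, 89, 63, 58, 55, 58, 57, 56, 57, 59, 64, 69]
316 [93, 90, 91, 90, 90, 90, 91, 91, 97, 106, 112, 122, 142, 154, 156, 157, 151, 133, 129, 136, 144, 151, 160, 164, 165, 159, 154, 148, 145, 152, 157, 157, 158, 157, 158, 157, 155, 148, 128, 118, 124, 144, 156, 158, 157, 157, 157, 171, 200, 214, 217, 217, 217, 216, 217]
344 [94, 90, 90, 88, 88, 90, 91, 90, 90, 91, 91, 91, 91, 90, 89, 91, 93, 103, 121, 135, 143, 151, 158, 163, 164, 160, 155, 150, 139, 128, 123, 122, 122, 121, 121, 122, 121, 122, 122, 123, 121, 119, 113, 99, 77, 61, 58, 57, 58, 58, 59, 59, 60, 63, 68]
[(295, np.float64(-67.5), np.float64(-68.7), np.float64(-70.8)), (298, np.float64(-66.1), np.float64(-67.3), np.float64(-69.4)), (301, np.float64(-64.7), np.float64(-65.9), np.float64(-68.1)), (304, np.float64(-63.3), np.float64(-64.5), np.float64(-66.7)), (307, np.float64(-61.8), np.float64(-63.1), np.float64(-65.3)), (310, np.float64(-60.4), np.float64(-61.6), np.float64(-63.9)), (313, np.float64(-58.9), np.float64(-60.2), np.float64(-62.5)), (316, np.float64(-57.4), np.float64(-58.8), np.float64(-61.2)), (319, np.float64(-56.0), np.float64(-57.3), np.float64(-59.7)), (322, np.float64(-54.5), np.float64(-55.9), np.float64(-58.3)), (325, np.float64(-53.0), np.float64(-54.4), np.float64(-56.9)), (328, np.float64(-51.5), np.float64(-52.9), np.float64(-55.5))]
[55, 50, 49, 48, 50, 47, 51, 50, 50, 52, 84, 133, 151, 157, 161, 163, 165, 164, 163, 163, 164, 163, 164] [162, 164, 163, 162, 162, 162, 162, 159, 156, 150, 133, 87, 54, 53, 52, 51, 51, 51, 50, 52, 53, 54, 73, 99, 111]
```

{"fn": "jog_arm", "kwargs": {
  "moves": [
    [0, 1, 0, 0, 0, 0],
    [0, 0.5, 0, 0, 0, 0],
    [0, 0, 0, 0, 0, 0],
    [0, 0, 0, 0, 0, 0]
  ]
}}

```text
t: 12.1
tool_pos: [0.4745, -0.0507, 0.1329]
tool_rot: [-1.57, -0.041, 0.041]
contact_force: [1.3, -0.1, 2.6]
opening: 0.0378
```

```bash
python3 - <<'E'
from h import *
st()
w=snap("wrist","w10")
g=cv2.cvtColor(w,cv2.COLOR_BGR2GRAY)
for u in (288,316,344): print(u,g[290:335,u].tolist())
W=[np.load(f"pics/w{k}.npz")["P"] for k in (8,9,10)]
piv=np.array([.5385,-.0466,.164]);e=np.array([.9987,.0506,0])
for x,z in ((-.0625,.1635),(-.0625,.166),(-.0665,.161)):
  print([np.round(proj("wrist",p,piv+e*x+np.array([0,0,z-.164]))[1],1) for p in W])
E
```

```text
t 12.1 pos [474.5 -50.7 132.9] F [ 1.26 -0.09  2.57] open 37.8
288 [89, 90, 89, 90, 89, 88, 89, 90, 88, 90, 90, 93, 101, 118, 132, 141, 149, 155, 162, 164, 160, 156, 150, 146, 155, 169, 173, 174, 174, 174, 172, 171, 171, 170, 167, 168, 166, 164, 159, 150, 126, 89, 62, 59, 59]
316 [91, 88, 88, 91, 92, 101, 111, 113, 122, 143, 154, 152, 140, 129, 132, 142, 148, 156, 162, 165, 162, 156, 150, 146, 148, 154, 157, 158, 157, 156, 155, 156, 158, 156, 152, 133, 120, 123, 139, 152, 157, 158, 158, 157, 168]
344 [89, 88, 89, 89, 91, 90, 91, 91, 91, 91, 89, 93, 99, 115, 131, 140, 147, 155, 162, 166, 163, 156, 151, 141, 129, 122, 121, 120, 122, 121, 120, 122, 121, 123, 122, 123, 121, 122, 119, 113, 97, 75, 60, 58, 59]
[np.float64(304.6), np.float64(308.2), np.float64(310.2)]
[np.float64(307.2), np.float64(310.9), np.float64(313.0)]
[np.float64(294.0), np.float64(297.2), np.float64(299.1)]
```

{"fn": "jog_arm", "kwargs": {
  "moves": [
    [0, 1, 0, 0, 0, 0],
    [0, 1, 0, 0, 0, 0],
    [0, 0, 0, 0, 0, 0],
    [0, 0, 0, 0, 0, 0]
  ]
}}

```text
t: 12.55
tool_pos: [0.4745, -0.0507, 0.1317]
tool_rot: [-1.57, -0.041, 0.041]
contact_force: [-0.3, -0.3, 6.9]
opening: 0.037
```

```bash
python3 - <<'E'
from h import *
st()
w=snap("wrist","w11")
g=cv2.cvtColor(w,cv2.COLOR_BGR2GRAY)
for u in (288,316,344): print(u,g[290:335,u].tolist())
W=[np.load(f"pics/w{k}.npz")["P"] for k in (8,9,10,11)]
piv=np.array([.5385,-.0466,.164]);e=np.array([.9987,.0506,0])
for x,z in ((-.0625,.1635),(-.0625,.166),(-.0665,.161)):
  print([np.round(proj("wrist",p,piv+e*x+np.array([0,0,z-.164]))[1],1) for p in W])
E
```

```text
t 12.55 pos [474.5 -50.7 131.7] F [-0.33 -0.26  6.87] open 37.0
288 [89, 89, 89, 90, 90, 90, 88, 89, 91, 90, 90, 91, 96, 113, 130, 139, 147, 153, 161, 166, 162, 155, 150, 145, 150, 165, 173, 174, 174, 175, 174, 173, 171, 171, 168, 168, 168, 167, 166, 161, 151, 126, 89, 62, 55]
316 [89, 89, 91, 89, 91, 91, 97, 107, 113, 122, 143, 153, 143, 131, 131, 138, 148, 153, 162, 167, 163, 157, 151, 148, 146, 151, 156, 158, 156, 157, 157, 157, 156, 156, 158, 154, 136, 122, 118, 128, 147, 157, 157, 156, 158]
344 [88, 89, 90, 90, 89, 89, 89, 89, 90, 92, 89, 91, 97, 112, 128, 138, 146, 152, 161, 166, 162, 156, 152, 143, 133, 124, 122, 122, 121, 122, 121, 121, 120, 121, 120, 121, 122, 122, 121, 120, 116, 105, 83, 63, 58]
[np.float64(304.6), np.float64(308.2), np.float64(310.2), np.float64(311.4)]
[np.float64(307.2), np.float64(310.9), np.float64(313.0), np.float64(314.2)]
[np.float64(294.0), np.float64(297.2), np.float64(299.1), np.float64(300.2)]
```

Fz has risen to 6.9 N. The bar is down on the plate, with clear plate visible between it and the nose face at row 327. I'll ease off a little and draw back under the nose.

{"fn": "jog_arm", "kwargs": {
  "moves": [
    [0, -0.4, 0, 0, 0, 0],
    [1.5, 0, 0, 0, 0, 0],
    [1.5, 0, 0, 0, 0, 0],
    [0, 0, 0, 0, 0, 0]
  ]
}}

```text
t: 13.0
tool_pos: [0.4754, -0.0507, 0.1311]
tool_rot: [-1.57, -0.036, 0.046]
contact_force: [-6.8, -0.9, 8.9]
opening: 0.0376
```

{"fn": "jog_arm", "kwargs": {
  "moves": [
    [1.5, 0, 0, 0, 0, 0],
    [1.5, 0, 0, 0, 0, 0],
    [0, 0, 0, 0, 0, 0]
  ]
}}

```text
t: 13.3
tool_pos: [0.478, -0.0506, 0.1313]
tool_rot: [-1.571, -0.035, 0.047]
contact_force: [-8.4, -0.8, 9.5]
opening: 0.0375
```

```bash
python3 - <<'E'
from h import *
o,_=st();print(o["wrist_torque"])
w=snap("wrist","w12")
g=cv2.cvtColor(w,cv2.COLOR_BGR2GRAY)
for u in (288,309,316,323,344): print(u,g[285:335,u].tolist())
P=np.load("pics/w12.npz")["P"]
piv=np.array([.5385,-.0466,.164]);e=np.array([.9987,.0506,0])
for x,z in ((-.0625,.1635),(-.0625,.166),(-.0665,.161),(-.0575,.1677)):
  print(x,z,np.round(proj("wrist",P,piv+e*x+np.array([0,0,z-.164]))[1],1))
s=snap("side","s12")
m=np.zeros((560,800,3),np.uint8);m[:540,:440]=cv2.resize(w[255:345,280:353],(440,540),interpolation=2);m[:540,445:795]=cv2.resize(s[180:234,390:425],(350,540),interpolation=2);cv2.imwrite("pics/mix8.png",m)
E
```

```text
t 13.3 pos [478.  -50.6 131.3] F [-8.36 -0.84  9.48] open 37.5
[-0.23870458  1.37858003 -0.08601163]
288 [89, 88, 91, 90, 90, 90, 90, 91, 89, 89, 89, 92, 91, 92, 98, 107, 114, 123, 132, 142, 149, 156, 162, 166, 163, 157, 150, 148, 151, 164, 173, 174, 173, 171, 170, 170, 169, 167, 163, 157, 141, 102, 67, 57, 57, 54, 54, 57, 57, 58]
309 [91, 91, 93, 91, 96, 107, 113, 123, 144, 156, 157, 158, 158, 159, 158, 156, 147, 134, 133, 141, 146, 156, 163, 166, 164, 158, 153, 147, 146, 153, 157, 159, 158, 154, 137, 123, 124, 139, 152, 159, 160, 158, 158, 158, 157, 158, 160, 159, 159, 158]
316 [91, 90, 91, 92, 96, 105, 115, 122, 144, 156, 157, 158, 158, 158, 158, 156, 145, 135, 134, 140, 149, 155, 163, 167, 164, 157, 152, 146, 144, 154, 158, 157, 158, 155, 137, 122, 122, 139, 155, 158, 157, 159, 160, 158, 157, 158, 158, 159, 160, 159]
323 [88, 90, 90, 89, 97, 107, 114, 123, 145, 157, 158, 158, 157, 158, 157, 155, 145, 133, 133, 141, 148, 156, 164, 167, 164, 158, 152, 147, 146, 153, 157, 159, 158, 154, 137, 122, 123, 140, 154, 156, 159, 158, 157, 157, 159, 158, 159, 159, 159, 160]
344 [90, 89, 89, 90, 89, 91, 90, 91, 90, 91, 91, 91, 91, 92, 93, 98, 106, 117, 129, 140, 147, 154, 162, 166, 164, 157, 153, 145, 133, 126, 123, 121, 122, 122, 124, 122, 122, 122, 122, 117, 108, 84, 63, 59, 59, 56, 58, 58, 59, 60]
-0.0625 0.1635 303.9
-0.0625 0.166 306.5
-0.0665 0.161 292.6
-0.0575 0.1677 319.4
```

{"fn": "jog_arm", "kwargs": {
  "moves": [
    [0, -0.7, 0, 0, 0, 0],
    [0, -0.7, 0, 0, 0, 0],
    [0, 0, 0, 0, 0, 0],
    [0, 0, 0, 0, 0, 0]
  ]
}}

```text
t: 13.8
tool_pos: [0.4783, -0.0506, 0.1315]
tool_rot: [-1.571, -0.036, 0.045]
contact_force: [-4.8, -1.1, 3.3]
opening: 0.0373
```

{"fn": "jog_arm", "kwargs": {
  "moves": [
    [1, 0, 0, 0, 0, 0],
    [1, 0, 0, 0, 0, 0],
    [0, 0, 0, 0, 0, 0],
    [0, 0, 0, 0, 0, 0]
  ]
}}

```text
t: 14.2
tool_pos: [0.4804, -0.0505, 0.1316]
tool_rot: [-1.571, -0.036, 0.045]
contact_force: [-6.1, -1.3, 3.7]
opening: 0.0373
```

{"fn": "jog_arm", "kwargs": {
  "moves": [
    [1, -0.2, 0, 0, 0, 0],
    [0, 0, 0, 0, 0, 0],
    [0, 0, 0, 0, 0, 0]
  ]
}}

```text
t: 14.5
tool_pos: [0.4815, -0.0504, 0.1316]
tool_rot: [-1.571, -0.037, 0.045]
contact_force: [-4.9, -1.7, 2.4]
opening: 0.0374
```

{"fn": "jog_arm", "kwargs": {
  "moves": [
    [1, 0, 0, 0, 0, 0],
    [0, 0, 0, 0, 0, 0],
    [0, 0, 0, 0, 0, 0]
  ]
}}

```text
t: 14.8
tool_pos: [0.4826, -0.0503, 0.1317]
tool_rot: [-1.571, -0.037, 0.045]
contact_force: [-4.6, -2.2, 2.1]
opening: 0.0376
```

{"fn": "jog_arm", "kwargs": {
  "moves": [
    [1, 0, 0, 0, 0, 0],
    [0, 0, 0, 0, 0, 0],
    [0, 0, 0, 0, 0, 0]
  ]
}}

```text
t: 15.1
tool_pos: [0.4836, -0.0503, 0.1317]
tool_rot: [-1.571, -0.037, 0.045]
contact_force: [-4.7, -1.4, 2.1]
opening: 0.0374
```

```bash
python3 - <<'E'
from h import *
o,_=st()
w=snap("wrist","w13")
g=cv2.cvtColor(w,cv2.COLOR_BGR2GRAY)
for u in (288,309,316,323,344): print(u,g[275:335,u].tolist())
P=np.load("pics/w13.npz")["P"]
piv=np.array([.5385,-.0466,.164]);e=np.array([.9987,.0506,0])
for x,z in ((-.0565,.1635),(-.0545,.1635),(-.0665,.161),(-.0575,.1677),(-.0575,.1707)):
  print(x,z,np.round(proj("wrist",P,piv+e*x+np.array([0,0,z-.164]))[1],1))
E
```

```text
t 15.1 pos [483.6 -50.3 131.7] F [-4.75 -1.38  2.09] open 37.4
288 [91, 91, 91, 90, 91, 92, 89, 91, 91, 91, 90, 92, 93, 101, 112, 116, 118, 118, 119, 121, 123, 123, 124, 124, 124, 123, 119, 124, 134, 142, 150, 158, 165, 167, 165, 158, 154, 146, 142, 136, 102, 66, 57, 56, 55, 56, 56, 57, 57, 57, 59, 65, 67, 67, 69, 74, 86, 92, 94, 95]
309 [91, 95, 104, 111, 121, 140, 153, 159, 161, 160, 160, 160, 161, 160, 160, 160, 160, 159, 159, 160, 158, 159, 160, 161, 160, 159, 146, 133, 135, 142, 145, 134, 122, 122, 139, 154, 160, 160, 159, 160, 159, 159, 160, 160, 160, 160, 161, 161, 162, 164, 163, 160, 166, 186, 210, 217, 219, 218, 218, 209]
316 [91, 93, 104, 111, 121, 140, 153, 158, 159, 160, 160, 160, 158, 158, 160, 159, 159, 159, 159, 158, 159, 159, 160, 158, 159, 156, 146, 134, 135, 142, 143, 133, 121, 123, 141, 154, 159, 160, 159, 158, 159, 159, 162, 160, 160, 160, 159, 161, 163, 162, 163, 161, 164, 179, 207, 217, 218, 219, 218, 212]
323 [91, 93, 104, 111, 120, 140, 155, 159, 159, 160, 160, 159, 159, 158, 160, 158, 160, 158, 159, 159, 160, 159, 159, 159, 159, 156, 146, 134, 134, 142, 145, 134, 121, 123, 139, 153, 159, 159, 158, 157, 158, 160, 159, 160, 160, 160, 159, 161, 163, 163, 163, 161, 163, 178, 205, 215, 216, 217, 217, 209]
344 [90, 90, 91, 91, 91, 91, 90, 91, 91, 91, 91, 91, 91, 95, 100, 108, 114, 116, 118, 120, 121, 121, 121, 123, 121, 121, 119, 122, 131, 141, 148, 155, 162, 167, 165, 160, 155, 147, 132, 114, 87, 66, 58, 56, 57, 57, 57, 56, 57, 58, 56, 61, 61, 61, 60, 69, 85, 95, 97, 96]
-0.0565 0.1635 304.4
-0.0545 0.1635 308.8
-0.0665 0.161 280.1
-0.0575 0.1677 306.7
-0.0575 0.1707 310.1
```

The nose face at rows 306–308 now covers the bar's rear half in the middle columns, so the wire is going under the hook. I'll continue until it seats on the tongue.

{"fn": "jog_arm", "kwargs": {
  "moves": [
    [1, 0, 0, 0, 0, 0],
    [0, 0, 0, 0, 0, 0],
    [0, 0, 0, 0, 0, 0]
  ]
}}

```text
t: 15.45
tool_pos: [0.4845, -0.0502, 0.1317]
tool_rot: [-1.571, -0.037, 0.045]
contact_force: [-4.6, -1.3, 2.5]
opening: 0.0374
```

{"fn": "jog_arm", "kwargs": {
  "moves": [
    [0.7, 0, 0, 0, 0, 0],
    [0, 0, 0, 0, 0, 0],
    [0, 0, 0, 0, 0, 0]
  ]
}}

```text
t: 15.75
tool_pos: [0.4851, -0.0502, 0.1317]
tool_rot: [-1.571, -0.036, 0.045]
contact_force: [-5.6, -1.6, 3.0]
opening: 0.0375
```

{"fn": "jog_arm", "kwargs": {
  "moves": [
    [0.7, 0, 0, 0, 0, 0],
    [0, 0, 0, 0, 0, 0],
    [0, 0, 0, 0, 0, 0]
  ]
}}

```text
t: 16.05
tool_pos: [0.4856, -0.0502, 0.1317]
tool_rot: [-1.571, -0.036, 0.046]
contact_force: [-6.2, -1.2, 3.8]
opening: 0.0375
```

{"fn": "jog_arm", "kwargs": {
  "moves": [
    [0.7, 0, 0, 0, 0, 0],
    [0, 0, 0, 0, 0, 0],
    [0, 0, 0, 0, 0, 0]
  ]
}}

```text
t: 16.35
tool_pos: [0.4858, -0.0502, 0.1317]
tool_rot: [-1.571, -0.035, 0.047]
contact_force: [-8.3, -1.9, 4.4]
opening: 0.0373
```

```bash
python3 - <<'E'
from h import *
o,_=st()
w=snap("wrist","w14")
g=cv2.cvtColor(w,cv2.COLOR_BGR2GRAY)
for u in (288,316,344): print(u,g[270:325,u].tolist())
P=np.load("pics/w14.npz")["P"]
piv=np.array([.5385,-.0466,.164]);e=np.array([.9987,.0506,0])
for x,z in ((-.0545,.1635),(-.0525,.1635),(-.0665,.161),(-.0575,.1677)):
  print(x,z,np.round(proj("wrist",P,piv+e*x+np.array([0,0,z-.164]))[1],1))
E
```

```text
t 16.35 pos [485.8 -50.2 131.7] F [-8.28 -1.86  4.43] open 37.3
288 [88, 91, 90, 90, 92, 92, 90, 90, 91, 90, 92, 92, 91, 92, 99, 110, 115, 118, 119, 119, 122, 122, 125, 123, 123, 125, 123, 123, 123, 123, 122, 119, 123, 134, 142, 150, 156, 165, 167, 164, 158, 152, 140, 108, 75, 60, 58, 56, 56, 56, 58, 62, 67, 69, 68]
316 [93, 91, 95, 108, 116, 128, 149, 156, 158, 159, 159, 159, 159, 159, 159, 159, 159, 158, 159, 160, 159, 160, 159, 161, 159, 159, 160, 159, 160, 160, 157, 147, 131, 121, 130, 148, 158, 160, 160, 160, 159, 159, 160, 160, 158, 158, 160, 160, 161, 163, 162, 161, 160, 161, 169]
344 [89, 90, 90, 90, 89, 91, 90, 91, 90, 91, 90, 92, 91, 92, 95, 100, 108, 115, 116, 118, 120, 121, 123, 121, 122, 123, 121, 122, 124, 123, 121, 119, 123, 131, 140, 146, 156, 164, 168, 165, 160, 155, 144, 121, 84, 63, 57, 59, 59, 59, 59, 59, 60, 62, 63]
-0.0545 0.1635 303.9
-0.0525 0.1635 308.2
-0.0665 0.161 275.1
-0.0575 0.1677 301.7
```

Motion stopped and Fx reached -8.3 N. The bar sits 13.8 mm behind the plate's front edge, where 13 mm is nominal, so it is seated on the tongue under the nose. I'll release and lift off.

{"fn": "jog_arm", "kwargs": {
  "moves": [
    [-0.5, 0, 0, 0, 0, 0],
    [0, 0, 0, 0, 0, 0],
    [0, 0, 0, 0, 0, 0],
    [0, 0, 0, 0, 0, 0],
    [0, -10, 0, 0, 0, 0],
    [0, -20, 0, 0, 0, 0],
    [0, -30, 0, 0, 0, 0],
    [0, -30, 0, 0, 0, 0],
    [0, -20, 0, 0, 0, 0],
    [0, 0, 0, 0, 0, 0],
    [0, 0, 0, 0, 0, 0]
  ],
  "grip": 60
}}

```text
t: 17.5
tool_pos: [0.4882, -0.05, 0.2431]
tool_rot: [-1.571, -0.042, 0.04]
contact_force: [-0.6, 0.3, -0.1]
opening: 0.0597
```

{"fn": "jog_arm", "kwargs": {
  "moves": [
    [0, 0, 0, 0, 0, 0],
    [0, 0, 0, 0, 0, 0],
    [0, 0, 0, 0, 0, 0],
    [0, 0, 0, 0, 0, 0],
    [0, 0, 0, 0, 0, 0],
    [0, 0, 0, 0, 0, 0],
    [0, 0, 0, 0, 0, 0],
    [0, 0, 0, 0, 0, 0]
  ],
  "grip": 0
}}

```text
t: 18.3
tool_pos: [0.4881, -0.05, 0.243]
tool_rot: [-1.57, -0.041, 0.041]
contact_force: [0.1, 0.1, 0.4]
opening: -0.0
```

```bash
python3 - <<'E'
from h import *
o,_=st()
w=snap("wrist","w15");s=snap("side","s15");c=snap("scene","c15")
m=np.zeros((560,800,3),np.uint8)
m[:250,:400]=cv2.resize(w[100:350,120:520],(400,250))
m[255:555,:400]=cv2.resize(c[135:195,285:365],(400,300),interpolation=2)
m[:560,400:]=cv2.resize(s[160:244,375:435],(400,560),interpolation=2);cv2.imwrite("pics/mix9.png",m)
E
```

```text
t 18.3 pos [488.1 -50.  243. ] F [0.07 0.06 0.38] open -0.0
```

View pics/mix9.png

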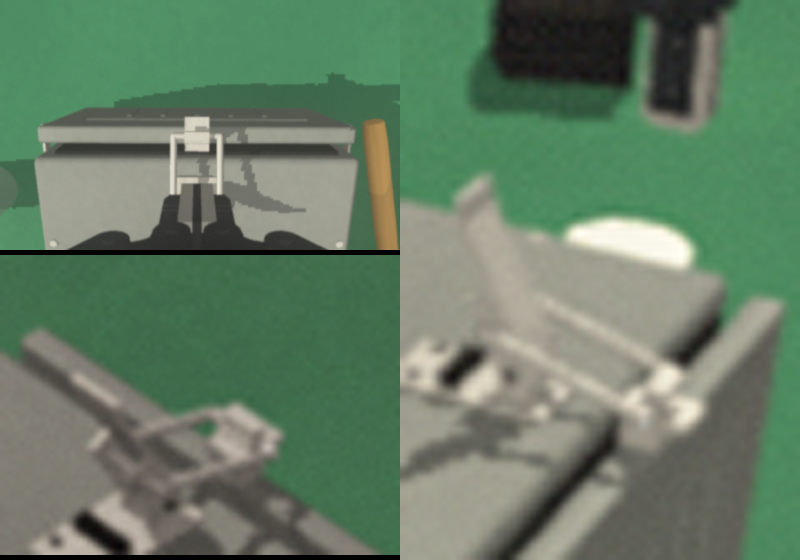

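Mix9: the bail is hooked. The crossbar lies under the keeper nose at about (197,135) in the wrist crop, both legs run straight to it, and the lever leans back. The fingers are shut and clear. From this I'll get the fingertip height and the lever tip.

```bash
python3 - <<'E'
from h import *
S=np.load("pics/s15.npz")["P"]
piv=np.array([.5385,-.0466,.164]);e=np.array([.9987,.0506,0]);n=np.array([-.0506,.9987,0])
sp=lambda u,v:(375+(u-400)/6.6667,160+v/6.6667)
def plane(uv,p0):
    c,d=ray("side",S,uv);k=((p0-c)@n)/(d@n);X=c+k*d;return (X-piv)@e*1e3,X[2]*1e3
tcp=np.array([.4881,-.05,.243])
print("tcp own x",(tcp-piv)@e*1e3)
print("tcp proj crop",(proj("side",S,tcp)-[375,160]+.5)*6.667+[400,0])
for uv in ((650,110),(675,130),(705,128)): print("tip",plane(sp(*uv),tcp))
for uv in ((458,205),(492,180),(475,193),(520,330)): print("lever",plane(sp(*uv),piv))
for th in np.radians([58,62,66,70]):
    t=np.array([np.cos(th),np.sin(th)]);m=np.array([-np.sin(th),np.cos(th)])
    L=66*t+8*m;print(np.degrees(th),(proj("side",S,piv+e*L[0]*1e-3+[0,0,L[1]*1e-3])-[375,160]+.5)*6.667+[400,0])
E
```

```text
tcp own x -50.50652
tcp proj crop [666.52923758 183.94069822]
tip (np.float64(-43.666161736210285), np.float64(267.2740187533572))
tip (np.float64(-52.98029443281584), np.float64(262.06187439461866))
tip (np.float64(-63.24963966864546), np.float64(265.04195703819926))
lever (np.float64(22.83347907495879), np.float64(217.24777794317495))
lever (np.float64(10.752058706831848), np.float64(229.57330477096716))
lever (np.float64(16.75265397698629), np.float64(223.25145751841413))
lever (np.float64(-3.4603159343107137), np.float64(174.93524985223496))
58.00000000000001 [448.32825537 186.9527351 ]
62.0 [459.84223007 184.74553687]
66.0 [471.66826332 183.39247869]
70.0 [483.7473552  182.90613951]
```

The true fingertips sit about 20 mm above the reported TCP, the lever is at about 65°, and its handle face is near own x = 15 at tip height. I'll lower and approach the front face of the handle.

{"fn": "jog_arm", "kwargs": {
  "moves": [
    [0, 15, 0, 0, 0, 0],
    [0, 15, 0, 0, 0, 0],
    [0, 15, 0, 0, 0, 0],
    [10, 0, 0, 0, 0, 0],
    [10, 0, 0, 0, 0, 0],
    [10, 0, 0, 0, 0, 0],
    [10, 0, 0, 0, 0, 0],
    [4, 0, 0, 0, 0, 0],
    [0, 0, 0, 0, 0, 0],
    [0, 0, 0, 0, 0, 0]
  ]
}}

```text
t: 19.45
tool_pos: [0.5321, -0.0477, 0.198]
tool_rot: [-1.57, -0.041, 0.041]
contact_force: [0.0, -0.4, 0.3]
opening: 0.0001
```

{"fn": "jog_arm", "kwargs": {
  "moves": [
    [3, 0, 0, 0, 0, 0],
    [3, 0, 0, 0, 0, 0],
    [0, 0, 0, 0, 0, 0],
    [0, 0, 0, 0, 0, 0]
  ]
}}

```text
t: 19.85
tool_pos: [0.538, -0.0474, 0.1979]
tool_rot: [-1.57, -0.041, 0.041]
contact_force: [-0.1, -0.2, 0.4]
opening: 0.0001
```

{"fn": "jog_arm", "kwargs": {
  "moves": [
    [3, 0, 0, 0, 0, 0],
    [0, 0, 0, 0, 0, 0],
    [0, 0, 0, 0, 0, 0]
  ]
}}

```text
t: 20.15
tool_pos: [0.5411, -0.0472, 0.1979]
tool_rot: [-1.57, -0.041, 0.041]
contact_force: [-1.0, 0.0, -1.3]
opening: -0.0003
```

Contact, about 4 mm earlier than for a straight handle, so it is bent up slightly. I'll follow the arc in small steps and watch the force.

{"fn": "jog_arm", "kwargs": {
  "moves": [
    [2.3, 0.7, 0, 0, 0, 0],
    [2.3, 0.8, 0, 0, 0, 0],
    [2.2, 0.8, 0, 0, 0, 0],
    [2.2, 0.8, 0, 0, 0, 0],
    [0, 0, 0, 0, 0, 0]
  ]
}}

```text
t: 20.65
tool_pos: [0.5501, -0.0468, 0.1947]
tool_rot: [-1.57, -0.041, 0.041]
contact_force: [-1.3, 0.5, 0.5]
opening: 0.0002
```

{"fn": "jog_arm", "kwargs": {
  "moves": [
    [2.2, 1.1, 0, 0, 0, 0],
    [2.2, 1.1, 0, 0, 0, 0],
    [0, 0, 0, 0, 0, 0]
  ]
}}

```text
t: 20.95
tool_pos: [0.5546, -0.0465, 0.1925]
tool_rot: [-1.57, -0.041, 0.041]
contact_force: [-0.9, -0.0, 1.0]
opening: -0.0001
```

```bash
python3 - <<'E'
from h import *
o,_=st()
w=snap("wrist","w16");s=snap("side","s16");g=cv2.cvtColor(w,cv2.COLOR_BGR2GRAY)
P=np.load("pics/w16.npz")["P"];S=np.load("pics/s16.npz")["P"]
piv=np.array([.5385,-.0466,.164]);e=np.array([.9987,.0506,0]);n=np.array([-.0506,.9987,0])
L=lambda x,y,z:piv+e*x*1e-3+n*y*1e-3+np.array([0,0,z*1e-3-.164])
print("tcp own",(o["tool_pos"]-piv)@e*1e3)
a=proj("wrist",P,L(-52.5,14,163.5));b=proj("wrist",P,L(-52.5,-14,163.5));k=proj("wrist",P,L(-57.5,0,170.7));f=proj("wrist",P,L(-66.5,0,161));bk=proj("wrist",P,L(-41,0,161))
print("bar",a,b,"nose",k,"front",f,"back",bk)
for u in (int(a[0]),int(k[0]),int(b[0])): print(u,g[95:160,u].tolist())
print(g[int(bk[1])+5,240:380].tolist())
E
```

```text
t 20.95 pos [554.6 -46.5 192.5] F [-0.89 -0.04  1.01] open -0.1
tcp own 16.107379336543833
bar [343.74839339 140.22285665] [291.68922529 140.20467264] nose [317.78286341 130.01941218] front [317.73562945 112.94384766] back [317.67713848 161.85108485]
343 [110, 110, 109, 109, 108, 110, 109, 109, 110, 110, 110, 111, 110, 109, 109, 111, 110, 110, 110, 111, 111, 111, 111, 111, 112, 111, 107, 97, 87, 87, 86, 86, 87, 86, 85, 86, 86, 86, 86, 84, 85, 86, 87, 92, 112, 146, 173, 186, 193, 194, 188, 171, 142, 114, 113, 130, 138, 140, 141, 140, 140, 141, 140, 139, 139]
317 [112, 109, 110, 109, 109, 110, 110, 110, 109, 111, 109, 109, 109, 110, 109, 110, 110, 112, 111, 112, 112, 113, 133, 179, 200, 202, 203, 203, 202, 203, 203, 202, 204, 202, 202, 203, 194, 170, 160, 177, 194, 201, 201, 201, 200, 200, 201, 201, 202, 201, 202, 196, 186, 192, 198, 189, 153, 131, 131, 137, 163, 188, 199, 200, 200]
291 [109, 110, 110, 111, 112, 111, 110, 110, 112, 110, 111, 111, 110, 110, 110, 110, 110, 110, 109, 109, 110, 110, 111, 110, 109, 109, 110, 111, 110, 111, 111, 110, 112, 112, 107, 95, 87, 85, 86, 84, 84, 85, 86, 100, 127, 155, 175, 189, 197, 194, 187, 176, 160, 141, 142, 146, 148, 148, 149, 148, 148, 148, 147, 142, 134]
[48, 49, 47, 48, 47, 48, 47, 49, 47, 51, 49, 50, 51, 49, 51, 50, 49, 49, 51, 51, 51, 49, 49, 50, 49, 52, 51, 50, 50, 51, 49, 52, 51, 51, 52, 51, 51, 53, 51, 59, 110, 179, 202, 206, 200, 188, 169, 149, 127, 108, 73, 56, 54, 54, 54, 53, 55, 55, 56, 61, 90, 123, 133, 134, 135, 137, 137, 138, 139, 138, 138, 138, 139, 138, 138, 139, 139, 140, 137, 137, 137, 138, 137, 138, 139, 138, 138, 137, 138, 138, 139, 137, 125, 84, 59, 57, 55, 56, 54, 55, 56, 55, 69, 121, 179, 201, 205, 203, 195, 178, 156, 129, 98, 68, 54, 55, 55, 52, 52, 54, 54, 54, 54, 55, 54, 54, 53, 54, 54, 53, 54, 54, 51, 52, 54, 53, 55, 52, 54, 51]
```

The bar is still covered by the nose in the middle column and flanks it at the right place, so it is still hooked. I'll continue.

{"fn": "jog_arm", "kwargs": {
  "moves": [
    [2.1, 1.2, 0, 0, 0, 0],
    [2.1, 1.2, 0, 0, 0, 0],
    [0, 0, 0, 0, 0, 0]
  ]
}}

```text
t: 21.35
tool_pos: [0.5588, -0.0463, 0.1901]
tool_rot: [-1.57, -0.041, 0.041]
contact_force: [-2.1, -0.5, 0.5]
opening: -0.0002
```

{"fn": "jog_arm", "kwargs": {
  "moves": [
    [1.9, 1.5, 0, 0, 0, 0],
    [1.9, 1.5, 0, 0, 0, 0],
    [0, 0, 0, 0, 0, 0]
  ]
}}

```text
t: 21.65
tool_pos: [0.5628, -0.0461, 0.1872]
tool_rot: [-1.57, -0.042, 0.041]
contact_force: [-1.0, -0.4, 2.4]
opening: 0.0
```

{"fn": "jog_arm", "kwargs": {
  "moves": [
    [1.9, 1.5, 0, 0, 0, 0],
    [1.9, 1.5, 0, 0, 0, 0],
    [0, 0, 0, 0, 0, 0]
  ]
}}

```text
t: 21.95
tool_pos: [0.5666, -0.0459, 0.1841]
tool_rot: [-1.57, -0.041, 0.041]
contact_force: [-1.5, -0.4, 1.7]
opening: 0.0001
```

```bash
cat > chk.py <<'E'
from h import *
import sys
tag=sys.argv[1]
o,_=st()
w=snap("wrist","w"+tag);s=snap("side","s"+tag);g=cv2.cvtColor(w,cv2.COLOR_BGR2GRAY)
P=np.load(f"pics/w{tag}.npz")["P"]
piv=np.array([.5385,-.0466,.164]);e=np.array([.9987,.0506,0]);n=np.array([-.0506,.9987,0])
L=lambda x,y,z:piv+e*x*1e-3+n*y*1e-3+np.array([0,0,z*1e-3-.164])
print("tcp own",(o["tool_pos"]-piv)@e*1e3)
def X(v,z): return round((onz("wrist",P,(317,v),z)-piv)@e*1e3,1)
k=proj("wrist",P,L(-57.5,0,170.7));a=proj("wrist",P,L(-52.5,14,163.5));b=proj("wrist",P,L(-52.5,-14,163.5))
mid=g[:,int(k[0])].astype(float)
lo=max(int(k[1])-30,2); print("mid from",lo,mid[lo:lo+55].astype(int).tolist())
gr=np.diff(mid)
r=lo+np.argmax(gr[lo:int(k[1])-5]); print("front edge row",r,"own x",X(r+.5,.161))
for q in (a,b):
    c=g[:,int(q[0])].astype(float); i=max(int(q[1])-12,0); j=i+np.argmax(cv2.GaussianBlur(c.reshape(-1,1),(1,5),1)[i:i+26]); print("bar row",j,"own x",X(j,.1635))
# body top front edge at 160 px cols
for u in (200,420):
    c=g[:,u]; print(u,c[lo:lo+75].tolist())
E
python3 chk.py 17
```

```text
t 21.95 pos [566.6 -45.9 184.1] F [-1.48 -0.36  1.69] open 0.1
tcp own 28.080451949182457
mid from 73 [105, 105, 106, 105, 106, 105, 106, 105, 106, 104, 106, 106, 105, 105, 106, 105, 105, 105, 105, 105, 104, 107, 121, 159, 186, 195, 197, 196, 195, 196, 195, 193, 195, 195, 195, 196, 195, 187, 164, 156, 179, 194, 196, 194, 195, 193, 194, 195, 195, 195, 196, 195, 193, 189, 181]
front edge row 95 own x -62.2
bar row 124 own x -48.4
bar row 124 own x -48.4
200 [105, 106, 106, 105, 107, 106, 107, 106, 107, 107, 105, 106, 106, 106, 106, 105, 105, 106, 105, 105, 105, 104, 103, 103, 105, 104, 104, 105, 106, 106, 105, 107, 107, 106, 106, 107, 108, 106, 108, 106, 107, 108, 107, 105, 105, 101, 103, 117, 124, 130, 135, 140, 141, 140, 141, 141, 141, 141, 142, 143, 143, 143, 142, 143, 144, 144, 141, 134, 129, 120, 105, 87, 75, 71, 76]
420 [103, 103, 102, 102, 103, 103, 103, 102, 103, 103, 103, 103, 104, 104, 104, 102, 104, 103, 103, 103, 103, 103, 102, 102, 104, 104, 103, 103, 103, 103, 104, 104, 104, 105, 104, 102, 100, 89, 81, 78, 77, 77, 79, 80, 78, 76, 82, 96, 113, 125, 130, 134, 136, 137, 137, 137, 137, 137, 138, 137, 138, 138, 137, 139, 139, 140, 139, 137, 131, 125, 116, 102, 85, 75, 75]
```

The door has been drawn in about 4.2 mm (plate front -66.5 to -62.2, bar -52.6 to -48.4). The lever is working under light load, so I'll continue the arc.

{"fn": "jog_arm", "kwargs": {
  "moves": [
    [1.7, 1.7, 0, 0, 0, 0],
    [1.6, 1.8, 0, 0, 0, 0],
    [1.5, 1.9, 0, 0, 0, 0],
    [1.5, 1.9, 0, 0, 0, 0],
    [0, 0, 0, 0, 0, 0]
  ]
}}

```text
t: 22.55
tool_pos: [0.5727, -0.0455, 0.1766]
tool_rot: [-1.57, -0.041, 0.041]
contact_force: [-0.2, 0.3, 2.6]
opening: 0.0
```

{"fn": "jog_arm", "kwargs": {
  "moves": [
    [1.4, 2, 0, 0, 0, 0],
    [1.3, 2, 0, 0, 0, 0],
    [1.2, 2.1, 0, 0, 0, 0],
    [1.1, 2.1, 0, 0, 0, 0],
    [0, 0, 0, 0, 0, 0]
  ]
}}

```text
t: 23.05
tool_pos: [0.5777, -0.0453, 0.1683]
tool_rot: [-1.57, -0.041, 0.041]
contact_force: [0.1, -0.4, 2.6]
opening: 0.0001
```

```bash
python3 chk.py 18 | cut -c1-160
```

```text
t 23.05 pos [577.7 -45.3 168.3] F [ 0.1  -0.42  2.57] open 0.1
tcp own 39.19493409126325
mid from 41 [101, 100, 101, 100, 101, 101, 101, 101, 101, 100, 101, 99, 100, 102, 101, 101, 103, 102, 103, 103, 103, 101, 102, 102, 102, 103, 101, 104, 117, 155
front edge row 53 own x -66.7
bar row 99 own x -47.4
bar row 99 own x -47.4
200 [99, 101, 101, 102, 102, 101, 103, 103, 103, 102, 103, 104, 104, 104, 104, 103, 104, 103, 103, 101, 104, 102, 103, 104, 102, 101, 102, 103, 101, 102, 102, 1
420 [98, 100, 97, 99, 99, 100, 98, 99, 99, 98, 100, 99, 100, 99, 99, 99, 99, 97, 100, 98, 100, 101, 100, 100, 101, 100, 100, 101, 100, 100, 100, 98, 100, 102, 1
```

{"fn": "jog_arm", "kwargs": {
  "moves": [
    [1, 2.2, 0, 0, 0, 0],
    [1, 2.2, 0, 0, 0, 0],
    [0.8, 2.3, 0, 0, 0, 0],
    [0, 0, 0, 0, 0, 0]
  ]
}}

```text
t: 23.55
tool_pos: [0.5805, -0.0451, 0.1617]
tool_rot: [-1.57, -0.041, 0.041]
contact_force: [0.9, 0.3, 2.7]
opening: 0.0001
```

{"fn": "jog_arm", "kwargs": {
  "moves": [
    [0.8, 2.3, 0, 0, 0, 0],
    [0.6, 2.3, 0, 0, 0, 0],
    [0, 0, 0, 0, 0, 0]
  ]
}}

```text
t: 23.85
tool_pos: [0.5816, -0.0451, 0.1569]
tool_rot: [-1.57, -0.041, 0.041]
contact_force: [0.2, -1.1, 2.1]
opening: -0.0002
```

{"fn": "jog_arm", "kwargs": {
  "moves": [
    [0.5, 2, 0, 0, 0, 0],
    [0, 0, 0, 0, 0, 0],
    [0, 0, 0, 0, 0, 0]
  ]
}}

```text
t: 24.15
tool_pos: [0.5818, -0.045, 0.1549]
tool_rot: [-1.57, -0.04, 0.042]
contact_force: [0.6, 0.1, 1.5]
opening: 0.0003
```

{"fn": "jog_arm", "kwargs": {
  "moves": [
    [0.2, 1, 0, 0, 0, 0],
    [0, 1, 0, 0, 0, 0],
    [0, 0, 0, 0, 0, 0]
  ]
}}

```text
t: 24.45
tool_pos: [0.5823, -0.045, 0.1532]
tool_rot: [-1.57, -0.041, 0.041]
contact_force: [-0.1, 0.0, 0.5]
opening: 0.0002
```

{"fn": "jog_arm", "kwargs": {
  "moves": [
    [0, 1, 0, 0, 0, 0],
    [0, 0, 0, 0, 0, 0],
    [0, 0, 0, 0, 0, 0]
  ]
}}

```text
t: 24.75
tool_pos: [0.5824, -0.045, 0.1523]
tool_rot: [-1.57, -0.041, 0.041]
contact_force: [1.1, -0.6, 1.5]
opening: 0.0003
```

{"fn": "jog_arm", "kwargs": {
  "moves": [
    [0, 1, 0, 0, 0, 0],
    [0, 0, 0, 0, 0, 0],
    [0, 0, 0, 0, 0, 0]
  ]
}}

```text
t: 25.05
tool_pos: [0.5824, -0.045, 0.1514]
tool_rot: [-1.57, -0.041, 0.041]
contact_force: [1.7, 0.1, 1.8]
opening: -0.0004
```

{"fn": "jog_arm", "kwargs": {
  "moves": [
    [0, 1, 0, 0, 0, 0],
    [0, 0, 0, 0, 0, 0],
    [0, 0, 0, 0, 0, 0]
  ]
}}

```text
t: 25.35
tool_pos: [0.5823, -0.0451, 0.1503]
tool_rot: [-1.57, -0.041, 0.041]
contact_force: [0.9, -0.4, 0.5]
opening: 0.0002
```

{"fn": "jog_arm", "kwargs": {
  "moves": [
    [0, 1, 0, 0, 0, 0],
    [0, 0, 0, 0, 0, 0],
    [0, 0, 0, 0, 0, 0]
  ]
}}

```text
t: 25.65
tool_pos: [0.5823, -0.0451, 0.1493]
tool_rot: [-1.57, -0.041, 0.041]
contact_force: [1.5, -0.5, 2.0]
opening: 0.0
```

{"fn": "jog_arm", "kwargs": {
  "moves": [
    [0, 1, 0, 0, 0, 0],
    [0, 0, 0, 0, 0, 0],
    [0, 0, 0, 0, 0, 0]
  ]
}}

```text
t: 25.95
tool_pos: [0.5823, -0.045, 0.1483]
tool_rot: [-1.57, -0.041, 0.041]
contact_force: [1.5, 0.1, 0.6]
opening: -0.0004
```

{"fn": "jog_arm", "kwargs": {
  "moves": [
    [0, 1, 0, 0, 0, 0],
    [0, 0, 0, 0, 0, 0],
    [0, 0, 0, 0, 0, 0]
  ]
}}

```text
t: 26.25
tool_pos: [0.5823, -0.045, 0.1473]
tool_rot: [-1.57, -0.041, 0.041]
contact_force: [0.8, -0.8, 0.9]
opening: 0.0
```

{"fn": "jog_arm", "kwargs": {
  "moves": [
    [0, 1, 0, 0, 0, 0],
    [0, 0, 0, 0, 0, 0],
    [0, 0, 0, 0, 0, 0]
  ]
}}

```text
t: 26.55
tool_pos: [0.5823, -0.0451, 0.1462]
tool_rot: [-1.57, -0.041, 0.041]
contact_force: [2.0, 1.1, 1.2]
opening: -0.0002
```

```bash
python3 chk.py 19 | cut -c1-330
```

```text
t 26.55 pos [582.3 -45.1 146.2] F [2.05 1.09 1.2 ] open -0.2
tcp own 43.77956080409848
mid from 16 [96, 97, 97, 98, 99, 98, 98, 98, 98, 99, 99, 99, 100, 99, 99, 97, 100, 99, 98, 98, 100, 98, 101, 99, 99, 100, 101, 100, 101, 100, 103, 102, 124, 166, 185, 188, 189, 188, 188, 189, 189, 188, 189, 189, 189, 189, 189, 188, 188, 188, 189, 189, 189, 189, 189]
front edge row 31 own x -64.9
bar row 78 own x -48.0
bar row 78 own x -48.0
200 [100, 99, 101, 99, 100, 100, 100, 101, 100, 99, 101, 102, 100, 100, 100, 100, 100, 100, 99, 100, 100, 102, 100, 101, 102, 100, 101, 100, 101, 101, 100, 100, 100, 100, 100, 101, 101, 101, 102, 100, 101, 101, 100, 100, 101, 101, 101, 102, 101, 100, 103, 100, 102, 102, 100, 103, 102, 102, 101, 101, 102, 102, 101, 102, 102, 100,
420 [96, 100, 99, 99, 100, 97, 99, 98, 98, 97, 98, 97, 98, 99, 98, 97, 96, 97, 98, 97, 97, 96, 98, 98, 96, 96, 98, 95, 97, 98, 98, 98, 99, 98, 100, 100, 98, 99, 99, 99, 100, 101, 100, 99, 101, 100, 99, 101, 100, 99, 99, 98, 99, 98, 99, 99, 98, 98, 98, 100, 98, 100, 99, 99, 101, 100, 98, 98, 104, 114, 120, 126, 129, 130, 135]
```

```bash
python3 - <<'E'
from h import *
piv=np.array([.5385,-.0466,.164]);e=np.array([.9987,.0506,0]);n=np.array([-.0506,.9987,0])
for t,r in ((17,95.8),(18,70.3),(19,48.6)):
    P=np.load(f"pics/w{t}.npz")["P"];g=cv2.imread(f"pics/w{t}.png",0)
    X=lambda u,v,z:round((onz("wrist",P,(u,v),z)-piv)@e*1e3,1)
    print(t,"front",X(317,r,.161))
    for u in (290,344): 
        k=proj("wrist",P,piv-e*.06); c=g[int(k[1])-20:int(k[1])+50,u]; print(u,int(k[1])-20,c.tolist())
E
```

```text
17 front -62.0
290 79 [104, 104, 104, 106, 106, 105, 106, 107, 107, 107, 107, 106, 106, 104, 105, 105, 105, 106, 104, 104, 105, 106, 106, 106, 105, 106, 105, 103, 104, 107, 106, 106, 105, 105, 105, 105, 107, 106, 104, 98, 117, 145, 167, 180, 188, 189, 184, 175, 163, 145, 130, 135, 140, 142, 142, 142, 143, 143, 144, 143, 142, 138, 132, 123, 112, 98, 84, 76, 74, 77]
344 79 [105, 107, 104, 105, 105, 104, 105, 104, 105, 105, 104, 105, 105, 105, 104, 106, 106, 104, 106, 105, 104, 104, 105, 106, 105, 106, 106, 106, 107, 108, 105, 92, 83, 82, 83, 81, 84, 82, 83, 83, 94, 114, 128, 133, 137, 137, 133, 125, 119, 108, 102, 109, 113, 115, 115, 114, 114, 114, 115, 117, 119, 120, 119, 118, 114, 111, 108, 109, 107, 108]
18 front -59.8
290 48 [100, 100, 99, 100, 100, 100, 100, 100, 101, 100, 100, 101, 101, 101, 101, 102, 102, 100, 103, 103, 103, 103, 103, 104, 102, 101, 102, 100, 101, 101, 103, 102, 101, 101, 104, 102, 103, 104, 102, 101, 103, 103, 103, 103, 104, 103, 103, 104, 115, 140, 159, 172, 180, 185, 181, 175, 168, 158, 142, 126, 126, 132, 138, 137, 138, 138, 139, 140, 140, 139]
344 48 [100, 
[... 333 characters left out ...]
 99]
19 front -59.0
290 23 [99, 99, 98, 99, 99, 99, 100, 99, 99, 100, 102, 99, 99, 100, 100, 99, 99, 99, 98, 100, 100, 102, 100, 101, 101, 99, 100, 100, 100, 102, 100, 102, 103, 103, 102, 101, 103, 102, 103, 103, 101, 102, 100, 102, 99, 101, 102, 101, 101, 103, 103, 103, 101, 103, 103, 103, 115, 138, 156, 166, 176, 182, 185, 181, 173, 166, 158, 149, 137, 123]
344 23 [98, 99, 98, 99, 99, 99, 99, 99, 98, 99, 98, 99, 98, 100, 99, 99, 99, 100, 100, 100, 100, 100, 100, 101, 99, 100, 100, 99, 101, 101, 101, 103, 101, 101, 100, 102, 100, 100, 102, 101, 102, 100, 101, 101, 101, 103, 103, 100, 102, 102, 102, 102, 101, 103, 101, 104, 107, 114, 121, 125, 128, 131, 134, 130, 125, 120, 118, 108, 102, 94]
```

The plate's front edge is in 7.5 mm from the start, so the door is nearly shut and the lever is close to centre. I'll keep pressing to feel for the stop.

{"fn": "jog_arm", "kwargs": {
  "moves": [
    [0, 1, 0, 0, 0, 0],
    [0, 0, 0, 0, 0, 0],
    [0, 0, 0, 0, 0, 0]
  ]
}}

```text
t: 26.95
tool_pos: [0.5824, -0.0451, 0.1455]
tool_rot: [-1.57, -0.041, 0.041]
contact_force: [0.3, -0.0, 2.2]
opening: -0.0
```

{"fn": "jog_arm", "kwargs": {
  "moves": [
    [0, 1, 0, 0, 0, 0],
    [0, 0, 0, 0, 0, 0],
    [0, 0, 0, 0, 0, 0]
  ]
}}

```text
t: 27.25
tool_pos: [0.5825, -0.0451, 0.1453]
tool_rot: [-1.571, -0.041, 0.041]
contact_force: [-0.3, 0.9, 5.1]
opening: 0.0001
```

{"fn": "jog_arm", "kwargs": {
  "moves": [
    [0, 1, 0, 0, 0, 0],
    [0, 0, 0, 0, 0, 0],
    [0, 0, 0, 0, 0, 0]
  ]
}}

```text
t: 27.55
tool_pos: [0.5825, -0.0451, 0.1452]
tool_rot: [-1.571, -0.041, 0.041]
contact_force: [-3.0, 0.2, 9.4]
opening: 0.0002
```

Firm stop: Fz went 2.2 → 5.1 → 9.4 N within 0.3 mm. I'll press a touch more, back off, then probe the handle again to see whether it stayed down.

{"fn": "jog_arm", "kwargs": {
  "moves": [
    [0, 0.4, 0, 0, 0, 0],
    [0, 0, 0, 0, 0, 0],
    [0, 0, 0, 0, 0, 0],
    [0, 0, 0, 0, 0, 0]
  ]
}}

```text
t: 27.95
tool_pos: [0.5826, -0.0451, 0.1451]
tool_rot: [-1.571, -0.041, 0.041]
contact_force: [-3.9, 1.0, 9.1]
opening: 0.0005
```

{"fn": "jog_arm", "kwargs": {
  "moves": [
    [0, -2, 0, 0, 0, 0],
    [0, -3, 0, 0, 0, 0],
    [0, -5, 0, 0, 0, 0],
    [0, 0, 0, 0, 0, 0],
    [0, 0, 0, 0, 0, 0],
    [0, 0, 0, 0, 0, 0]
  ]
}}

```text
t: 28.55
tool_pos: [0.5822, -0.045, 0.1527]
tool_rot: [-1.57, -0.041, 0.041]
contact_force: [0.0, 0.4, 0.3]
opening: 0.0
```

{"fn": "jog_arm", "kwargs": {
  "moves": [
    [0, 2, 0, 0, 0, 0],
    [0, 2, 0, 0, 0, 0],
    [0, 2, 0, 0, 0, 0],
    [0, 0, 0, 0, 0, 0],
    [0, 0, 0, 0, 0, 0]
  ]
}}

```text
t: 29.05
tool_pos: [0.5823, -0.045, 0.1468]
tool_rot: [-1.57, -0.041, 0.041]
contact_force: [-0.6, -0.4, 0.6]
opening: 0.0001
```

{"fn": "jog_arm", "kwargs": {
  "moves": [
    [0, 1, 0, 0, 0, 0],
    [0, 0, 0, 0, 0, 0],
    [0, 0, 0, 0, 0, 0]
  ]
}}

```text
t: 29.35
tool_pos: [0.5824, -0.0451, 0.146]
tool_rot: [-1.57, -0.041, 0.041]
contact_force: [-0.1, 0.0, -0.0]
opening: 0.0002
```

{"fn": "jog_arm", "kwargs": {
  "moves": [
    [0, 1, 0, 0, 0, 0],
    [0, 0, 0, 0, 0, 0],
    [0, 0, 0, 0, 0, 0]
  ]
}}

```text
t: 29.65
tool_pos: [0.5826, -0.0451, 0.1454]
tool_rot: [-1.571, -0.041, 0.041]
contact_force: [0.1, 0.1, 1.9]
opening: 0.0
```

The handle is met again at 145.5, so it stayed home. One more firm press below 12 N, then clear off and check.

{"fn": "jog_arm", "kwargs": {
  "moves": [
    [0, 1, 0, 0, 0, 0],
    [0, 1, 0, 0, 0, 0],
    [0, 0.2, 0, 0, 0, 0],
    [0, 0, 0, 0, 0, 0],
    [0, 0, 0, 0, 0, 0]
  ]
}}

```text
t: 30.15
tool_pos: [0.5827, -0.0451, 0.1451]
tool_rot: [-1.571, -0.042, 0.041]
contact_force: [-4.5, -0.4, 9.7]
opening: 0.0001
```

{"fn": "jog_arm", "kwargs": {
  "moves": [
    [0, -2, 0, 0, 0, 0],
    [0, -8, 0, 0, 0, 0],
    [0, -30, 0, 0, 0, 0],
    [0, -40, 0, 0, 0, 0],
    [0, -40, 0, 0, 0, 0],
    [-30, -40, 0, 0, 0, 0],
    [-30, -20, 0, 0, 0, 0],
    [-20, 0, 0, 0, 0, 0],
    [0, 0, 0, 0, 0, 0],
    [0, 0, 0, 0, 0, 0],
    [0, 0, 0, 0, 0, 0]
  ]
}}

```text
t: 31.25
tool_pos: [0.5028, -0.0492, 0.3216]
tool_rot: [-1.57, -0.04, 0.042]
contact_force: [0.9, 0.0, 0.6]
opening: 0.0001
```

```bash
python3 - <<'E'
from h import *
st()
w=snap("wrist","w20");s=snap("side","s20");c=snap("scene","c20")
P=np.load("pics/w20.npz")["P"];g=cv2.cvtColor(w,cv2.COLOR_BGR2GRAY)
piv=np.array([.5385,-.0466,.164]);e=np.array([.9987,.0506,0]);n=np.array([-.0506,.9987,0])
L=lambda x,y,z:piv+e*x*1e-3+n*y*1e-3+np.array([0,0,z*1e-3-.164])
X=lambda u,v,z:round((onz("wrist",P,(u,v),z)-piv)@e*1e3,1)
for nm,x,z in (("front",-59,161),("nose",-50,170.7),("bar",-45,163.5),("piv",0,172),("tip",66,172)): print(nm,np.round(proj("wrist",P,L(x,0,z)),1))
k=proj("wrist",P,L(-59,0,161)); a=int(k[0]); lo=max(int(k[1])-12,0)
print(lo,g[lo:lo+130,a].tolist())
d=int(348.7*.0145/.36)
for u in (a-16,a+16): print(u,g[lo:lo+45,u].tolist())
print([(v,X(a,v,.161)) for v in range(lo,lo+40,6)])
# undisturbed objects: change mask between first and last side image
s1=cv2.imread("pics/s1.png");df=cv2.absdiff(s1,s).max(2)
print("hammer side diff",(df[280:325,245:370]>40).sum(),"tin",(df[178:200,335:370]>40).sum())
E
```

```text
t 31.25 pos [502.8 -49.2 321.6] F [0.92 0.02 0.65] open 0.1
front [317.  191.7]
nose [317. 203.]
bar [317. 207.]
piv [317.  255.3]
tip [317.  317.9]
179 [88, 88, 89, 89, 89, 89, 89, 89, 87, 87, 85, 90, 123, 176, 198, 203, 203, 203, 204, 203, 195, 169, 149, 148, 171, 193, 200, 201, 202, 202, 200, 193, 193, 183, 184, 195, 201, 202, 197, 176, 139, 125, 131, 140, 146, 145, 133, 125, 122, 122, 122, 123, 124, 121, 125, 156, 185, 196, 196, 196, 196, 188, 164, 145, 142, 142, 142, 141, 141, 137, 132, 154, 186, 197, 200, 201, 201, 201, 201, 201, 203, 202, 202, 201, 201, 200, 197, 197, 199, 200, 200, 200, 201, 201, 200, 201, 200, 200, 200, 200, 199, 200, 200, 186, 135, 82, 60, 58, 59, 58, 57, 59, 57, 57, 57, 57, 55, 56, 56, 55, 57, 55, 54, 55, 55, 55, 53, 54, 53, 52]
301 [89, 87, 89, 88, 88, 88, 88, 86, 85, 85, 87, 87, 86, 87, 90, 101, 103, 93, 90, 88, 97, 119, 138, 150, 153, 152, 165, 185, 200, 196, 174, 153, 138, 129, 108, 93, 93, 93, 98, 103, 113, 119, 125, 128, 130]
333 [87, 90, 90, 86, 87, 88, 88, 86, 86, 84, 85, 85, 84, 85, 88, 96, 100, 92, 87, 88, 91, 100, 106, 111, 113, 118, 147, 180, 199, 204, 210, 217, 221, 223, 223, 222, 223, 224, 223, 223, 224, 224, 225, 225, 225]
[(179, np.float64(-70.8)), (185, np.float64(-65.3)), (191, np.float64(-59.7)), (197, np.float64(-54.0)), (203, np.float64(-48.3)), (209, np.float64(-42.6)), (215, np.float64(-36.8))]
hammer side diff 0 tin 0
```

```bash
python3 - <<'E'
from h import *
c1=cv2.imread("pics/c1.png");c=snap("scene","c21");df=cv2.absdiff(c1,c).max(2)
for n,(a,b,x,y) in {"tin":(185,218,208,252),"jar":(158,185,202,232),"hammer":(275,395,300,405)}.items(): print(n,(df[a:b,x:y]>45).sum())
w=snap("wrist","w21");g=cv2.cvtColor(w,cv2.COLOR_BGR2GRAY);o,_=st()
print(g[185:230,317].tolist())
ctrl.finish_job()
E
```

```text
tin 0
jar 0
hammer 0
t 31.5 pos [502.7 -49.2 322.1] F [-0.46  0.74  0.67] open -0.1
[88, 87, 85, 86, 85, 90, 124, 175, 198, 203, 202, 202, 204, 202, 194, 168, 149, 147, 170, 191, 199, 202, 201, 202, 201, 199, 195, 179, 190, 201, 203, 203, 198, 176, 141, 126, 132, 139, 146, 145, 133, 125, 123, 123, 122]
the job is handed in; nothing more can be done
```

The filter door is latched shut and the job is handed in at 31.5 s. I pinched the bail and brought its crossbar down on the keeper plate about 10 mm in front of the seat. I then drew it back under the nose until it stopped on the tongue, and swung the lever down onto its stop.

**Last checks**
- **Wire under the hook:** with the arm clear, the nose hid the middle of the crossbar and the bar showed in place on both sides.
- **Door:** the keeper plate stayed drawn in about 7.3 mm from the start, and it had not moved in the last picture.
- **Lever home:** it met a firm stop, with force rising from 2 to 9 N in about 0.3 mm. After I backed off and touched it again, the handle was at the same height, within about 0.3 mm.
- **Force:** the highest readings were about 12.7 N at the wrist while drawing the wire back, and about 10.7 N on the lever.
- **Tin, hammer and jar:** comparing pictures from before and after showed no change.

**What went wrong or disagreed**
- The first pinch closed above the bar, and the second slipped off during the swing, so I gripped the bail again. I had no more slips after that.
- The real fingertips were about 20 mm behind the reported TCP, so I worked from the camera and force readings instead.
- First touch suggested the handle was bent slightly up, while the final stop height suggested bent down. I judged "home" by the stop alone. I did not measure the lever angle directly at the end.

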